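# Close up the burr pots and stow them with the draw plate

### The job

Put the setting kit away: press the raised cap of every burr pot fully home and stand all the pots upright in a row in the rack's trough, and slide the draw plate flat into the slot under the rack until it meets the stop. Last of all, when everything is in, swing the keeper bar fully shut over the pots so that it stays shut, and leave the other tools on the bench where they are.

Things in the scene. Friction and masses are not known exactly. Their poses are not given: they have to be found in the camera images.
- rack: bare aluminium rack fixed to the bench, 66 mm wide (x), about 230 mm long (y); origin on the bench under the trough's middle, z up. On its deck a straight trough along y: floor at z = 17 mm, inside 44 mm wide and 192 mm long, lips 10 mm high all round, four dark round marks. Catch post at y = 102 mm, 14 mm wide, 8 mm thick, up to z = 77 mm; hinge post at y = -112 mm, 16 mm thick, up to z = 98 mm
- bay1 (a point): centre of round mark 1 on the trough floor, 17 mm above the bench, -75 mm along the rack's y
- bay2 (a point): centre of round mark 2 on the trough floor, 17 mm above the bench, -25 mm along the rack's y
- bay3 (a point): centre of round mark 3 on the trough floor, 17 mm above the bench, 25 mm along the rack's y
- bay4 (a point): centre of round mark 4 on the trough floor, 17 mm above the bench, 75 mm along the rack's y
- slot_mouth (a point): middle of the mouth of the plate slot, on the bench, at the rack's +y end (105 mm along its y). The slot runs under the deck along the rack's y: 53 mm wide, from the bench up to 12 mm, slightly flared at the mouth, with a solid stop 90 mm inside; the plate goes in along the rack's -y
- keeper (a joint): angle of the steel keeper bar on its upright hinge, rad: 0 shut along the trough, up to 1.5 open, swung out on the rack's +x side. It turns with slight friction (0.5 N at the knob) and stays where it is left. A spring ball catch at its free end holds it shut: about 9 N at the knob takes it over the catch, between 0.06 and 0.02 rad
- keeper_knob (a point): top centre of the knob that stands on the bar, 110 mm from the hinge axis: round, 16 mm thick, 30 mm tall, top at 125 mm above the bench
- keeper_hinge (a point): on the hinge axis at the bar's underside, 79 mm above the bench; when shut the bar runs from here along the rack's +y. Bar: 10 mm thick, 219 mm long, heights 79 to 95 mm; it passes 4 mm over pots in the trough whose caps are home and strikes a raised cap
- pot1: loose aluminium burr pot, round, 38 mm across, body 44 mm tall, 130 g with its cap; origin at the centre of its underside, z up. 58 mm tall with the cap home, 68 mm with the cap raised. May be absent
- pot2: loose aluminium burr pot, round, 38 mm across, body 44 mm tall, 130 g with its cap; origin at the centre of its underside, z up. 58 mm tall with the cap home, 68 mm with the cap raised. May be absent
- pot3: loose aluminium burr pot, round, 38 mm across, body 44 mm tall, 130 g with its cap; origin at the centre of its underside, z up. 58 mm tall with the cap home, 68 mm with the cap raised. May be absent
- pot4: loose aluminium burr pot, round, 38 mm across, body 44 mm tall, 130 g with its cap; origin at the centre of its underside, z up. 58 mm tall with the cap home, 68 mm with the cap raised. May be absent
- cap1 (a joint): height of the brass snap cap of pot1 above its home position, m: 0 fully home, 0.008 to 0.010 raised. The cap is 31 mm across and 14 mm tall, on the pot's axis, and cannot come off. Spring ball detent: a push of about 5 N on top takes it past its middle (0.0045), then it snaps home and stays
- cap2 (a joint): height of the brass snap cap of pot2 above its home position, m: 0 fully home, 0.008 to 0.010 raised. The cap is 31 mm across and 14 mm tall, on the pot's axis, and cannot come off. Spring ball detent: a push of about 5 N on top takes it past its middle (0.0045), then it snaps home and stays
- cap3 (a joint): height of the brass snap cap of pot3 above its home position, m: 0 fully home, 0.008 to 0.010 raised. The cap is 31 mm across and 14 mm tall, on the pot's axis, and cannot come off. Spring ball detent: a push of about 5 N on top takes it past its middle (0.0045), then it snaps home and stays
- cap4 (a joint): height of the brass snap cap of pot4 above its home position, m: 0 fully home, 0.008 to 0.010 raised. The cap is 31 mm across and 14 mm tall, on the pot's axis, and cannot come off. Spring ball detent: a push of about 5 N on top takes it past its middle (0.0045), then it snaps home and stays
- plate: loose steel draw plate (a flat slab with rows of small dark dots), 50 mm wide (its x), 140 mm long (its y), 8 mm thick, 400 g, lying flat on the bench; origin at the centre of its underside. Either end may go in first. Home against the stop it is 90 mm in and 50 mm stick out, its origin 85 mm along the rack's y
- handpiece: bystander: loose steel and black motor handpiece, about 22 x 110 x 22 mm, lying on the bench; origin under its middle
- bench_block: bystander: loose flat steel block, 64 x 64 x 20 mm; origin at the centre of its underside
- ring_clamp: bystander: loose wooden ring clamp, 30 x 120 x 22 mm; origin at the centre of its underside

How it is judged:
By the outcome, as a careful person would: the job done as asked, in the order asked, and still so for the second after the job is handed in, with the robot touching nothing.
Of pot1, pot2, pot3, pot4 only 3 to 4 are there at a start; the rules pass over those that are not, and their reading is None.
At some moment in a run one of pot1, pot2, pot3, pot4, plate may be knocked a few centimetres aside while the robot is not near it.
It also fails if it takes over 210 s, if anything falls off the work surface, if the arm or the gripper's body presses on something with over 40 N, if the wrist force passes 120 N, or if a joint passes its speed limit or range.

### The arm

A 7-joint arm with a two-finger parallel gripper is mounted at the origin on the work surface. World frame = base frame: x ahead of the robot, y to its left, z up, the work surface at z = 0. Lengths are in m, angles in rad, forces in N, time in s.
With the tool pointing down it reaches from about 0.425 to 0.925 m from the base axis. Payload 6.8 kg.
Tool frame: the origin (TCP) lies at the very end of the fingers, on their centre line; the grasp point (between the pads) lies 19 mm behind it; z points along the fingers, y is the line along which they close (so a half turn about z gives the same grasp; the last joint's range is limited). The gripper opens to 85 mm and grips with 20 to 120 N. Pads are 22 mm wide; open, the fingers measure 114 mm over their backs; the gripper's body (76 mm by 85 mm) begins 54 mm behind the grasp point. The pads swing forward as they close: fully open they stand 13 mm farther back than shut.
Start: joints at [1.038, 0.477, 0.022, 1.555, -0.011, 1.109, -0.083], TCP at [0.278, -0.615, 0.231] pointing down, gripper open.
Joint ranges: [-2.96, 2.96], [-0.34, 2.1], [-1.41, 1.46], [0.24, 2.44], [-1.37, 4.51], [0.17, 1.92], [-2.96, 2.96]. Speed limits (rad/s): [2.39, 2.39, 3.14, 3.14, 3.14, 3.14, 3.14].

### API

Orientations are given as a rotation vector (axis times angle).
In Python, from bench import r gives the robot as it stands. The module is installed in compiled form; this text tells all that it offers.
- The arm moves only by the tool servo_tool, never from a script. Its argument "commands" is a list of rows, each a list of 7 numbers: the turn, a rotation vector about the world's x, y, z in degrees, then the shift along the world's x, y, z in mm, then the closure, from 0 (fully open) to 1 (shut). A call has 1 to 5 rows; each row is the pose to reach, as a shift and turn from the pose commanded when the call began; what a row does not reach only later rows make up. A row lasts 1/12 s, in which the tool goes at most 41.7 mm and 7.16 degrees, less where a joint would pass 70% of its speed; a pose out of reach is approached as far as the arm can. A call with a gripper value outside its range is refused whole. The fingers move at their own pace and stop on an object; "force" is the grip in N (left out, the last holds). Time passes only in rows, so rows that repeat a pose let the fingers close. It gives the time, the measured TCP pose, the force, the opening and the grip force at its end, in the units of the state.
- r.get_obs(): the state, without advancing time (a new reading comes with each control period).
- r.grab_frame(name): name is "side" or "top" or "wrist"; returns (picture, depth): 384x512x3 uint8, blue, green, red; 384x512 float32, m along the optical axis (not along the pixel's ray), 0 where there is no reading.
- r.camera_info(name): a dict with "vertical_fov" (degrees; the focal length in pixels is half the picture's height over the tangent of half this angle, whatever the lens; pixels are square), "cx", "cy" (the principal point, pixels), "cam_to_world" (4x4, takes a point from camera to world coordinates); the wrist camera has in their place "T_tool_cam" (4x4, takes a point from camera to tool coordinates, whose origin is the TCP and whose axes are the flange's). Camera axes: x right, y up, looking along -z (the intrinsics and any distortion apply to the point x, -y, -z); pixel columns grow to the right and rows downward; lengths in m; the calibration is good to about 2 mm. A picture is of the moment at which its call begins: read the wrist's pose just before it. camera_info takes no time and is no camera call.
- r.hand_in(): hands the job in; it is judged then, once.
The state is a dict: "clock": time; "joints": joint angles; "qvel": joint speeds; "tau": joint torques, N m; "tcp_pos": TCP position; "orientation": TCP orientation; "contact_force": force on the tool from outside, world axes, zero at the start; "moment": the same for the moment, N m; "grip_width": finger opening in m; "gripper_force": force on a finger pad.
Only numpy, scipy, OpenCV 4.12 (cv2) and the standard library are available. Lean on these libraries where they do the work, as an engineer would, in place of code of your own. Each camera call takes 0.05 s, during which the arm holds its last target. There are 200 camera calls.

## Working session

There is one attempt and no reset: what is moved stays moved. The work goes in short steps, Python scripts to look and compute and a tool call to move; the robot and the scene stay as the last step left them, time stands still between calls to the robot, and variables do not carry over. Pictures are saved under pics/ and viewed, at most 14 in all, crops included, and the job is handed in when it is done.

Besides the shell and the picture viewer there is one more tool, called after "Call:" in YAML: its name, and indented under it one key for each argument. servo_tool: Moves the arm, as the interface text tells. Its arguments: {"type":"object","properties":{"commands":{"type":"array"},"force":{"type":"number"}},"required":["commands"]}

```bash
mkdir -p pics; cat > h.py <<'E'
import numpy as np, cv2
from scipy.spatial.transform import Rotation as R
from bench import r
def grab(n):
    o=r.get_obs(); im,d=r.grab_frame(n); ci=r.camera_info(n)
    if n=="wrist":
        T=np.eye(4);T[:3,:3]=R.from_rotvec(o["orientation"]).as_matrix();T[:3,3]=o["tcp_pos"]
        T=T@np.array(ci["T_tool_cam"])
    else: T=np.array(ci["cam_to_world"])
    f=192/np.tan(np.radians(ci["vertical_fov"])/2)
    return im,d,T,f,ci["cx"],ci["cy"]
def cloud(d,T,f,cx,cy):
    v,u=np.mgrid[:384,:512]
    P=np.stack([(u-cx)/f*d,-(v-cy)/f*d,-d],-1)
    W=P@T[:3,:3].T+T[:3,3]; W[d==0]=np.nan
    return W
E
python3 - <<'E'
from h import *
for n in ["top","side"]:
    im,d,T,f,cx,cy=grab(n); cv2.imwrite(f"pics/{n}0.png",im)
    np.savez(f"{n}0.npz",im=im,d=d,T=T,f=f,cx=cx,cy=cy)
    print(n,r.camera_info(n),np.percentile(d,[0,50,100]))
print(r.camera_info("wrist")); print(r.get_obs())
E
```

```text
top {'vertical_fov': 55.20628309251369, 'cx': 256.5114071376748, 'cy': 192.93205532150097, 'cam_to_world': array([[ 0.02156025,  0.98629088, -0.16360152,  0.44608043],
       [-0.99935786,  0.01657668, -0.03176607,  0.01219406],
       [-0.02861861,  0.16418134,  0.98601494,  0.98554746],
       [ 0.        ,  0.        ,  0.        ,  1.        ]])} [0.         0.99787936 1.95947945]
side {'vertical_fov': 56.0079405925702, 'cx': 261.69075105128195, 'cy': 193.27542265237182, 'cam_to_world': array([[-0.85317355,  0.33919905, -0.39628133,  0.28181279],
       [-0.52138453, -0.5313676 ,  0.66768754,  0.54465416],
       [ 0.01590792,  0.7762683 ,  0.63020192,  0.62552247],
       [ 0.        ,  0.        ,  0.        ,  1.        ]])} [0.         1.03721046 3.15767288]
{'vertical_fov': 66.66931891831716, 'cx': 259.0742847295679, 'cy': 190.08106059669208, 'T_tool_cam': array([[-4.36693838e-04,  9.46751813e-01,  3.21963994e-01,
         8.29335926e-02],
       [ 9.99999163e-01,  2.13288466e-05,  1.29362399e-03,
        -8.83983074e-05],
       [ 1.21787374e-03,  3.21964290e-01, -9.46751030e-01,
        -1.42247502e-01],
       [ 0.00000000e+00,  0.00000000e+00,  0.00000000e+00,
         1.00000000e+00]])}
{'clock': 0.1, 'joints': array([ 1.03788142,  0.47777271,  0.02234383,  1.55634264, -0.01153141,
        1.10929065, -0.08306792]), 'qvel': array([-0.00043555, -0.00203665, -0.00059597, -0.00201397, -0.0013662 ,
        0.00148375, -0.00073271]), 'tau': array([ 3.70762922e-03, -5.97768402e+01,  1.61337532e+00, -2.81957585e+01,
        1.28501700e-02,  4.98360590e-03,  1.75672324e-05]), 'tcp_pos': array([ 0.27798183, -0.61452008,  0.23039008]), 'orientation': array([-3.06938871e+00, -6.62005766e-01,  7.05465071e-04]), 'contact_force': array([0.67967062, 0.41565481, 0.24644504]), 'moment': array([ 0.01676653, -0.03291145, -0.05354963]), 'gripper_force': 0.0, 'grip_width': 0.08549027392032976}
```

View pics/top0.png

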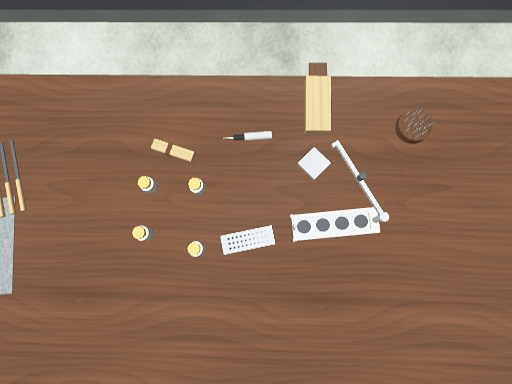

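View pics/side0.png

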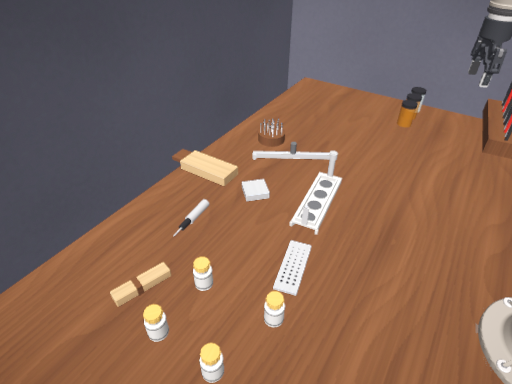

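The top view shows four pots, caps at (147,184), (196,185), (142,233) and (195,249). The plate is at (248,240), and the rack at (335,224) with its marks. The keeper is open, with its hinge at (384,216), knob at (361,177) and tip at (336,144). The block, handpiece and clamp lie clear of all of these.

```bash
cat >> h.py <<'E'
def ray(u,v,z,T,f,cx,cy):
    d=T[:3,:3]@np.array([(u-cx)/f,-(v-cy)/f,-1]); return T[:3,3]+d*(z-T[2,3])/d[2]
def caps(n):
    im,d,*K=grab(n); return caps_(im,d,*K)
def caps_(im,d,*K):
    W=cloud(d,*K); hsv=cv2.cvtColor(im,cv2.COLOR_BGR2HSV)
    m=cv2.inRange(hsv,(18,150,150),(32,255,255)); out=[]
    k,l,s,c=cv2.connectedComponentsWithStats(m)
    for i in range(1,k):
        if s[i,4]<25: continue
        P=W[l==i]; P=P[np.isfinite(P[:,2])]
        if not len(P): continue
        zt=np.percentile(P[:,2],90); Q=P[P[:,2]>zt-.004]
        mm=((Q.min(0)+Q.max(0))/2)
        out.append((s[i,4],c[i].round(1),zt.round(4),Q.mean(0).round(4),mm.round(4),np.ptp(Q,0)[:2].round(3)))
    return out
E
python3 - <<'E'
from h import *
for n in ["top","side"]:
    z=np.load(n+"0.npz"); K=[z[k] for k in("T","f","cx","cy")]
    print(n); [print(c) for c in caps_(z["im"],z["d"],*K)]
    W=cloud(z["d"],*K); im=z["im"]; hsv=cv2.cvtColor(im,cv2.COLOR_BGR2HSV)
    m=cv2.inRange(hsv,(0,0,130),(180,60,255))
    k,l,s,c=cv2.connectedComponentsWithStats(m)
    for i in range(1,k):
        if 200<s[i,4]<6000:
            P=W[l==i];P=P[np.isfinite(P[:,2])&(P[:,2]<.2)]
            if len(P)<100: continue
            (a,b),wh,an=cv2.minAreaRect((P[:,:2]*1000).astype(np.float32))
            print(" white",c[i].round(),s[i,4],"c",a,b,"wh",wh,an,"z",np.percentile(P[:,2],[5,50,95]).round(3))
    # marks: dark round on rack
    b=cv2.inRange(hsv,(0,0,30),(180,80,110)); k,l,s,c=cv2.connectedComponentsWithStats(b)
    for i in range(1,k):
        if 60<s[i,4]<400:
            P=np.nanmean(W[l==i],0)
            if .0<P[2]<.14 and P[0]>.3: print(" dark",c[i].round(1),s[i,2:],P.round(4), ray(*c[i],.017,*K).round(4))
E
```

```text
top
 white [258. 135.] 234 c 768.9329833984375 44.257938385009766 wh (20.835159301757812, 75.3213119506836) 4.899788856506348 z [0.001 0.019 0.023]
 white [341. 213.] 2441 c 584.5103149414062 -140.17208862304688 wh (272.1639404296875, 249.9835968017578) 30.33469009399414 z [0.002 0.018 0.096]
 white [314. 163.] 594 c 692.7733154296875 -110.02220916748047 wh (63.24641799926758, 65.12400817871094) 45.98009490966797 z [0.012 0.02  0.023]
 white [  6. 249.] 1147 c 457.29852294921875 718.93408203125 wh (261.92034912109375, 42.04655456542969) 5.922697067260742 z [-0.001  0.002  0.005]
 white [247. 239.] 1031 c 483.0677185058594 66.07620239257812 wh (52.1005859375, 141.64846801757812) 13.02037239074707 z [0.003 0.007 0.01 ]
side
 white [311. 187.] 2285 c 599.4292602539062 -204.73779296875 wh (274.06402587890625, 379.4593811035156) 32.655670166015625 z [0.002 0.019 0.095]
 white [255. 189.] 499 c 698.9141845703125 -122.11529541015625 wh (72.24869537353516, 95.77627563476562) 44.760414123535156 z [0.001 0.019 0.022]
 white [197. 210.] 231 c 770.8331298828125 32.611907958984375 wh (29.60412406
[... 396 characters left out ...]
73828 -3.17523193359375 wh (53.477996826171875, 204.87118530273438) 1.896621823310852 z [0.008 0.013 0.023]
 white [273. 316.] 363 c 450.57891845703125 189.15643310546875 wh (57.51719665527344, 33.60792922973633) 67.54434204101562 z [0.004 0.032 0.046]
 white [157. 329.] 401 c 623.42138671875 325.0343322753906 wh (34.52277374267578, 57.24238967895508) 8.234583854675293 z [0.004 0.032 0.046]
 white [212. 370.] 408 c 496.5606994628906 334.602783203125 wh (40.543312072753906, 47.865509033203125) 48.01163101196289 z [0.004 0.034 0.046]
 dark [413.7  97.1] [ 25  22 319] [ 0.4542 -0.8478  0.0625] [ 0.4677 -0.9573  0.017 ]
 dark [185.  223.5] [12 12 70] [0.7609 0.0976 0.0161] [0.7602 0.0983 0.017 ]
```

```bash
sed -i 's/(18,150,150),(32,255,255)/(12,190,190),(32,255,255)/' h.py
python3 - <<'E'
from h import *
for n in ["top","side"]:
    z=np.load(n+"0.npz"); K=[z[k] for k in("T","f","cx","cy")]
    im=z["im"]
    for u,v in ([(147,182),(303,226),(361,177)] if n=="top" else [(202,264),(315,208)]): print(im[v,u],cv2.cvtColor(im,cv2.COLOR_BGR2HSV)[v,u])
    print(n); [print(c) for c in caps_(z["im"],z["d"],*K)]
    W=cloud(z["d"],*K); g=im.max(2)
    b=(g<120)&(W[...,2]>.008)&(W[...,2]<.14)&(W[...,0]>.35)&(W[...,1]<0)&(W[...,1]>-.4)&(W[...,0]<.72)
    k,l,s,c=cv2.connectedComponentsWithStats(b.astype(np.uint8))
    for i in range(1,k):
        if s[i,4]>25: print(" dark",c[i].round(1),s[i,2:],np.nanmean(W[l==i],0).round(4),ray(*c[i],.017,*K).round(4))
    b=(W[...,2]>.085)&(W[...,2]<.14)&(W[...,0]>.35)&(W[...,1]<0)&(W[...,1]>-.4)
    P=W[b]; 
    print("bar",len(P),[x for x in cv2.minAreaRect((P[:,:2]*1000).astype(np.float32))], "knob",W[b&(W[...,2]>.112)].mean(0))
    b=(W[...,2]>.013)&(W[...,2]<.032)&(W[...,0]<.62)&(W[...,0]>.4)&(W[...,1]<-.0)&(W[...,1]>-.4)
    print("rack",[x for x in cv2.minAreaRect((W[b][:,:2]*1000).astype(np.float32))])
E
```

```text
[157 238 248] [ 27  94 248]
[132 126 119] [104  25 132]
[136 133 124] [ 98  23 136]
top
bar 555 [(630.896240234375, -211.7741241455078), (229.53941345214844, 21.89727783203125), 32.39744567871094] knob [ 0.63659778 -0.21018969  0.12272635]
rack [(530.7130737304688, -163.53524780273438), (67.02579498291016, 227.71888732910156), 6.970452785491943]
[138 237 255] [ 25 117 255]
[140 137 136] [113   7 140]
side
(np.int32(51), array([406.7, 117. ]), np.float64(0.06), array([ 0.4416, -0.7154,  0.0607]), array([ 0.4416, -0.7156,  0.0605]), array([0.012, 0.007]))
 dark [292.9 148.4] [ 7  9 45] [ 0.6333 -0.2062  0.1124] [ 0.6987 -0.3459  0.017 ]
bar 2082 [(1111.368896484375, -140.97940063476562), (397.1948547363281, 1128.7957763671875), 83.71248626708984] knob [ 1.59797455 -0.18280786  0.12598507]
rack [(530.0354614257812, -163.930908203125), (67.73358154296875, 227.94386291503906), 6.837237358093262]
```

```bash
sed -i 's/(12,190,190),(32,255,255)/(15,75,180),(35,255,255)/; s/m=cv2.inRange(hsv,(15/m=(W[...,2]>.047).astype(np.uint8)*(W[...,2]<.12)*(W[...,1]>-.5)*cv2.inRange(hsv,(15/' h.py
python3 - <<'E'
from h import *
for n in ["top","side"]:
    z=np.load(n+"0.npz"); K=[z[k] for k in("T","f","cx","cy")]
    im=z["im"];hsv=cv2.cvtColor(im,cv2.COLOR_BGR2HSV)
    print(n); [print(c) for c in caps_(im,z["d"],*K)]
    W=cloud(z["d"],*K)
    b=(hsv[...,2]<185)&(hsv[...,1]<90)&(W[...,2]>.012)&(W[...,2]<.03)&(W[...,0]>.45)&(W[...,1]<0)&(W[...,1]>-.3)&(W[...,0]<.62)
    k,l,s,c=cv2.connectedComponentsWithStats(b.astype(np.uint8))
    for i in range(1,k):
        if s[i,4]>25: print(" dark",c[i].round(1),s[i,2:],np.nanmean(W[l==i],0).round(4),ray(*c[i],.017,*K).round(4))
E
```

```text
top
(np.int32(116), array([143.4, 181.6]), np.float64(0.0678), array([0.6238, 0.3341, 0.0661]), array([0.6235, 0.3341, 0.0665]), array([0.029, 0.029]))
(np.int32(113), array([193.8, 183.1]), np.float64(0.0682), array([0.6219, 0.2038, 0.0665]), array([0.6206, 0.2041, 0.0671]), array([0.029, 0.028]))
(np.int32(121), array([138.1, 231.9]), np.float64(0.0683), array([0.4948, 0.3378, 0.0666]), array([0.4951, 0.3376, 0.0672]), array([0.028, 0.028]))
(np.int32(119), array([193.4, 248.2]), np.float64(0.0678), array([0.4569, 0.1963, 0.0662]), array([0.4559, 0.1971, 0.0674]), array([0.027, 0.031]))
 dark [360.5 220.7] [ 14  13 143] [ 0.5375 -0.2307  0.0172] [ 0.5375 -0.2308  0.017 ]
 dark [341.6 222.6] [ 14  13 140] [ 0.5317 -0.1813  0.0173] [ 0.5317 -0.1814  0.017 ]
 dark [322.5 224.3] [ 14  13 140] [ 0.5264 -0.1316  0.0172] [ 0.5264 -0.1317  0.017 ]
 dark [303.5 226.2] [ 14  13 140] [ 0.5204 -0.082   0.0172] [ 0.5204 -0.082   0.017 ]
side
(np.int32(213), array([201.1, 264.5]), np.float64(0.0673), array([0.6208, 0.2038, 0.0662]), array([0.6216, 0.2029, 0.0663]), array([0.031, 0.03 ]))
(np.int32(258), array([274.4, 300.1]), np.float64(0.0673), array([0.4564, 0.1976, 0.0662]), array([0.4567, 0.1972, 0.0663]), array([0.031, 0.03 ]))
(np.int32(288), array([152.4, 313.8]), np.float64(0.0674), array([0.6229, 0.335 , 0.0663]), array([0.6239, 0.3342, 0.066 ]), array([0.031, 0.03 ]))
(np.int32(354), array([210. , 353.8]), np.float64(0.0674), array([0.4938, 0.3391, 0.0663]), array([0.4941, 0.3388, 0.0662]), array([0.03 , 0.031]))
 dark [325.5 183.4] [12  8 71] [ 0.5374 -0.2322  0.0175] [ 0.5376 -0.2328  0.017 ]
 dark [320.  193.5] [13  8 83] [ 0.5317 -0.1828  0.0176] [ 0.5319 -0.1834  0.017 ]
 dark [314.  204.7] [13  9 88] [ 0.5259 -0.1321  0.0177] [ 0.5261 -0.1328  0.017 ]
 dark [310.8 216.4] [ 7  9 46] [ 0.5138 -0.0875  0.0174] [ 0.5139 -0.0879  0.017 ]
```

The measurements agree between the two views: caps at z≈68 mm with a diameter of about 30 mm, and marks spaced 50 mm. The rack centre is at (0.529, -0.157) with yaw 6.6°, and the keeper stands at about 1.12 rad. I'm now moving towards the pot at (0.456, 0.197).

Call:
servo_tool:
  commands:
    - [0, 0, 7, 20, 36, 0, 0]
    - [0, 0, 14, 40, 72, 0, 0]
    - [0, 0, 21, 60, 108, 0, 0]
    - [0, 0, 28, 80, 144, 0, 0]
    - [0, 0, 35, 100, 180, 0, 0]
  force: 40

```text
clock: 0.52
tcp_pos: [0.3785, -0.433, 0.231]
orientation: [-2.725, -1.563, 0.0]
contact_force: [0.0, -1.1, 0.5]
grip_width: 0.0855
gripper_force: 0.0
```

Call:
servo_tool:
  commands:
    - [0, 0, 7, 20, 36, 0, 0]
    - [0, 0, 14, 40, 72, 0, 0]
    - [0, 0, 21, 60, 108, 0, 0]
    - [0, 0, 28, 80, 144, 0, 0]
    - [0, 0, 35, 100, 180, 0, 0]

```text
clock: 0.93
tcp_pos: [0.4785, -0.2532, 0.2312]
orientation: [-2.129, -2.31, 0.0]
contact_force: [0.9, 0.1, 0.2]
grip_width: 0.0852
gripper_force: 0.0
```

Call:
servo_tool:
  commands:
    - [0, 0, 2.3, 0, 41, 0, 0]
    - [0, 0, 2.3, 0, 82, 0, 0]
    - [0, 0, 2.3, 0, 123, 0, 0]
    - [0, 0, 2.3, 0, 164, 0, 0]
    - [0, 0, 2.3, 0, 205, 0, 0]

```text
clock: 1.35
tcp_pos: [0.4775, -0.0482, 0.2311]
orientation: [-2.089, -2.346, 0.001]
contact_force: [1.0, 0.1, 0.2]
grip_width: 0.0853
gripper_force: 0.0
```

Call:
servo_tool:
  commands:
    - [0, 0, 0, 0, 41, 0, 0]
    - [0, 0, 0, -4, 82, 0, 0]
    - [0, 0, 0, -8, 123, 0, 0]
    - [0, 0, 0, -15, 164, 0, 0]
    - [0, 0, 0, -22, 200, -10, 0]

```text
clock: 1.77
tcp_pos: [0.4564, 0.1531, 0.2227]
orientation: [2.087, 2.346, 0.005]
contact_force: [1.5, 0.2, 1.0]
grip_width: 0.0858
gripper_force: 0.0
```

Call:
servo_tool:
  commands:
    - [0, 0, 0, 0, 25, -25, 0]
    - [0, 0, 0, 0, 47, -50, 0]
    - [0, 0, 0, 0, 47, -70, 0]
    - [0, 0, 0, 0, 47, -70, 0]

```text
clock: 2.1
tcp_pos: [0.4533, 0.197, 0.1477]
orientation: [-2.083, -2.347, 0.009]
contact_force: [0.3, -0.5, 0.2]
grip_width: 0.0855
gripper_force: 0.0
```

```bash
python3 - <<'E'
from h import *
print(r.get_obs()["tcp_pos"])
for n in ["wrist","top"]: [print(n,c) for c in caps(n)]
o=r.get_obs();print(o["tcp_pos"],o["qvel"].round(3))
E
```

```text
[0.45326352 0.19704201 0.14765804]
wrist (np.int32(1317), array([345.6,  14.3]), np.float64(0.067), array([0.4946, 0.3348, 0.0661]), array([0.4943, 0.3338, 0.0658]), array([0.033, 0.022]))
wrist (np.int32(75), array([509.8,  42.3]), np.float64(0.0668), array([0.6104, 0.3309, 0.0658]), array([0.611 , 0.3312, 0.0654]), array([0.007, 0.016]))
wrist (np.int32(1166), array([264.2, 196.2]), np.float64(0.0667), array([0.4567, 0.198 , 0.0658]), array([0.4565, 0.1976, 0.0655]), array([0.032, 0.031]))
wrist (np.int32(1174), array([461.1, 211.4]), np.float64(0.0667), array([0.6209, 0.2043, 0.0659]), array([0.6212, 0.2035, 0.0653]), array([0.032, 0.033]))
top (np.int32(116), array([143.4, 181.6]), np.float64(0.0678), array([0.6239, 0.3346, 0.0662]), array([0.6237, 0.3338, 0.0669]), array([0.028, 0.029]))
top (np.int32(114), array([193.9, 183.2]), np.float64(0.0681), array([0.6218, 0.2032, 0.0665]), array([0.6231, 0.2027, 0.0669]), array([0.029, 0.026]))
top (np.int32(93), array([194.5, 248.4]), np.float64(0.0673), array([0.4567, 0.1938, 0.0659]), array([0.4571, 0.1931, 0.0669]), array([0.03 , 0.022]))
[0.45569864 0.19637993 0.15093779] [ 0.022 -0.031 -0.005 -0.026 -0.005  0.001  0.001]
```

Call:
servo_tool:
  commands:
    - [0, 0, 0, 0, 0, 0, 0]

```text
clock: 2.28
tcp_pos: [0.457, 0.1964, 0.1523]
orientation: [2.09, 2.344, 0.001]
contact_force: [0.7, -0.1, 0.6]
grip_width: 0.0854
gripper_force: 0.0
```

Call:
servo_tool:
  commands:
    - [0, 0, 0, 0, 1, -40, 0]
    - [0, 0, 0, 0, 1, -80, 0]
    - [0, 0, 0, 0, 1, -115, 0]
    - [0, 0, 0, 0, 1, -139, 0]
    - [0, 0, 0, 0, 1, -139, 0]

```text
clock: 2.7
tcp_pos: [0.4548, 0.1958, 0.0097]
orientation: [-2.09, -2.343, 0.008]
contact_force: [-0.3, 0.1, 0.1]
grip_width: 0.0853
gripper_force: 0.0
```

Call:
servo_tool:
  commands:
    - [0, 0, 0, 0, 0, 0, 1]
    - [0, 0, 0, 0, 0, 0, 1]
    - [0, 0, 0, 0, 0, 0, 1]
    - [0, 0, 0, 0, 0, 0, 1]
    - [0, 0, 0, 0, 0, 0, 1]

```text
clock: 3.12
tcp_pos: [0.4577, 0.1984, 0.0143]
orientation: [2.089, 2.344, 0.004]
contact_force: [-0.2, -1.6, 8.6]
grip_width: 0.0367
gripper_force: 39.0
```

Call:
servo_tool:
  commands:
    - [0, 0, 0, 0, 0, 0, 1]
    - [0, 0, 0, 0, 0, 0, 1]
    - [0, 0, 0, 0, 0, 0, 1]

```text
clock: 3.37
tcp_pos: [0.4577, 0.1984, 0.0143]
orientation: [2.088, 2.344, 0.004]
contact_force: [-1.0, -0.0, 8.6]
grip_width: 0.0371
gripper_force: 39.0
```

Call:
servo_tool:
  commands:
    - [0, 0, 0, 0, 0, 30, 1]
    - [0, 0, 0, 3, -10, 68, 1]
    - [0, 0, 0, 8, -36, 100, 1]
    - [0, 0, 0, 15, -74, 110, 1]
    - [0, 0, 0, 23, -114, 110, 1]

```text
clock: 3.78
tcp_pos: [0.4817, 0.0847, 0.1267]
orientation: [2.082, 2.346, 0.01]
contact_force: [2.3, -0.3, -1.9]
grip_width: 0.0368
gripper_force: 41.0
```

Call:
servo_tool:
  commands:
    - [0, 0, 0, 8, -40, 0, 1]
    - [0, 0, 0, 16, -80, 0, 1]
    - [0, 0, 0, 24, -120, 0, 1]
    - [0, 0, 0, 32, -160, 0, 1]
    - [0, 0, 0, 40, -200, 0, 1]

```text
clock: 4.2
tcp_pos: [0.5193, -0.1183, 0.1235]
orientation: [2.088, 2.345, 0.001]
contact_force: [0.5, 0.9, -1.5]
grip_width: 0.0368
gripper_force: 41.0
```

Call:
servo_tool:
  commands:
    - [0, 0, 0, 8, -40, 0, 1]
    - [0, 0, 0, 14, -80, 0, 1]
    - [0, 0, 0, 18, -110, 0, 1]
    - [0, 0, 0, 18, -110, 0, 1]
    - [0, 0, 0, 18, -110, 0, 1]

```text
clock: 4.62
tcp_pos: [0.5368, -0.2287, 0.1229]
orientation: [2.094, 2.34, -0.0]
contact_force: [0.0, 0.8, -0.8]
grip_width: 0.0371
gripper_force: 40.9
```

```bash
python3 - <<'E'
from h import *
im,*_=grab("wrist"); cv2.imwrite("pics/w1.png",im); print(r.get_obs()["tcp_pos"], r.get_obs()["contact_force"])
E
```

```text
[ 0.53699607 -0.2263054   0.12282523] [-0.10419137  1.48849779 -1.18332195]
```

View pics/w1.png

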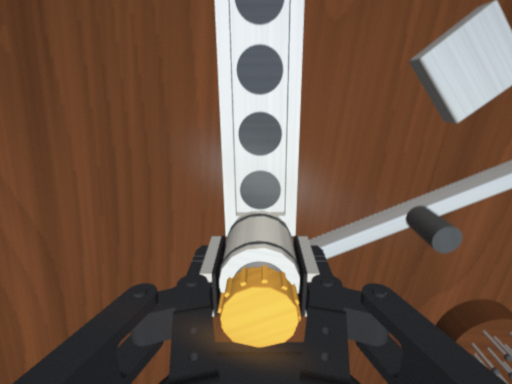

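The pot is held upright at (260,270) with its cap raised. The marks are in view at (260,190), (260,133), (260,68) and (262,5). The keeper bar is to the right, with its knob at (435,230). I'll check the marks from this view.

```bash
python3 - <<'E'
from h import *
im,d,*K=grab("wrist"); W=cloud(d,*K); hsv=cv2.cvtColor(im,cv2.COLOR_BGR2HSV)
b=(hsv[...,2]<150)&(hsv[...,1]<90)&(W[...,2]>.010)&(W[...,2]<.03)&(W[...,0]<.6)
k,l,s,c=cv2.connectedComponentsWithStats(b.astype(np.uint8))
for i in range(1,k):
    if s[i,4]>300: print(c[i].round(1),s[i,2:],np.nanmean(W[l==i],0).round(4),ray(*c[i],.017,*K).round(4))
b=(W[...,2]>.112)&(W[...,2]<.14)&(W[...,0]>.58); print("knob",np.nanmean(W[b],0),b.sum())
E
```

```text
[259.1  11.5] [  49   28 1082] [ 0.5211 -0.0882  0.0173] [ 0.5211 -0.0881  0.017 ]
[259.2  72.7] [  45   49 1739] [ 0.5259 -0.1302  0.0173] [ 0.5259 -0.1301  0.017 ]
[259.3 136.4] [  43   42 1415] [ 0.5317 -0.1798  0.0173] [ 0.5317 -0.1797  0.017 ]
[259.3 192.3] [  40   38 1172] [ 0.5374 -0.2294  0.0172] [ 0.5374 -0.2294  0.017 ]
knob [ 0.6342951  -0.20967044  0.12199532] 1053
```

Call:
servo_tool:
  commands:
    - [0, 0, 0, 0, 0, -30, 1]
    - [0, 0, 0, 0, 0, -60, 1]
    - [0, 0, 0, 0, 0, -80, 1]
    - [0, 0, 0, 0, 0, -87, 1]
    - [0, 0, 0, 0, 0, -91, 1]

```text
clock: 5.13
tcp_pos: [0.5359, -0.2237, 0.0312]
orientation: [-2.084, -2.346, 0.002]
contact_force: [-15.2, 6.0, 37.4]
grip_width: 0.0367
gripper_force: 44.7
```

Call:
servo_tool:
  commands:
    - [0, 0, 0, 0, 0, 0, 1]
    - [0, 0, 0, 0, 0, 0, 0.42]
    - [0, 0, 0, 0, 0, 0, 0.42]
    - [0, 0, 0, 0, 0, 0, 0.42]
    - [0, 0, 0, 0, 0, 0, 0.42]

```text
clock: 5.55
tcp_pos: [0.5379, -0.2259, 0.0321]
orientation: [2.088, 2.346, 0.001]
contact_force: [-0.2, 0.9, -0.1]
grip_width: 0.0498
gripper_force: 0.0
```

```bash
python3 - <<'E'
from h import *
print(r.get_obs()["contact_force"]);[print(n,c) for n in("wrist",) for c in caps(n)]
E
```

```text
[-0.21285044  0.88312363 -0.10261325]
wrist (np.int32(4613), array([259.6, 308.5]), np.float64(0.0832), array([ 0.5375, -0.2239,  0.0825]), array([ 0.5378, -0.2253,  0.0821]), array([0.033, 0.033]))
wrist (np.int32(39), array([253.6, 265.7]), np.float64(0.0719), array([ 0.5336, -0.2111,  0.0707]), array([ 0.5338, -0.2111,  0.071 ]), array([0.004, 0.002]))
```

Call:
servo_tool:
  commands:
    - [0, 0, 0, 0, 0, 40, 0.42]
    - [0, 0, 0, 0, 0, 80, 0.42]
    - [0, 0, 0, 2, 20, 110, 0.42]
    - [0, 0, 0, 8, 58, 118, 0.42]
    - [0, 0, 0, 16, 98, 118, 0]

```text
clock: 6.02
tcp_pos: [0.5551, -0.1298, 0.1529]
orientation: [2.092, 2.336, 0.003]
contact_force: [0.8, 0.2, -0.8]
grip_width: 0.0602
gripper_force: 0.0
```

Call:
servo_tool:
  commands:
    - [0, 0, 0, 8, 40, 0, 0]
    - [0, 0, 0, 16, 80, 0, 0]
    - [0, 0, 0, 24, 120, 0, 0]
    - [0, 0, 0, 32, 160, 0, 0]
    - [0, 0, 0, 40, 200, 0, 0]

```text
clock: 6.43
tcp_pos: [0.5935, 0.0736, 0.1496]
orientation: [2.089, 2.345, 0.0]
contact_force: [0.1, -0.6, 0.1]
grip_width: 0.0857
gripper_force: 0.0
```

Call:
servo_tool:
  commands:
    - [0, 0, 0, 8, 40, 0, 0]
    - [0, 0, 0, 16, 80, 0, 0]
    - [0, 0, 0, 24, 115, 0, 0]
    - [0, 0, 0, 28, 132, 0, 0]
    - [0, 0, 0, 28, 132, 0, 0]

```text
clock: 6.85
tcp_pos: [0.6208, 0.2108, 0.1499]
orientation: [-2.08, -2.352, -0.006]
contact_force: [-0.7, 0.5, 0.7]
grip_width: 0.0853
gripper_force: 0.0
```

```bash
python3 - <<'E'
from h import *
[print(n,c) for n in("wrist","top") for c in caps(n)]
print(r.get_obs()["tcp_pos"])
E
```

```text
wrist (np.int32(912), array([98.4, 10.5]), np.float64(0.067), array([0.4958, 0.3319, 0.066 ]), array([0.4947, 0.3314, 0.0659]), array([0.031, 0.017]))
wrist (np.int32(1815), array([285.1,  31.3]), np.float64(0.0671), array([0.6238, 0.335 , 0.0661]), array([0.624 , 0.335 , 0.0658]), array([0.032, 0.032]))
wrist (np.int32(1111), array([259.1, 203.9]), np.float64(0.0667), array([0.6217, 0.2044, 0.0658]), array([0.6217, 0.2037, 0.0655]), array([0.031, 0.033]))
top (np.int32(128), array([364.7, 218.5]), np.float64(0.0846), array([ 0.5381, -0.2252,  0.083 ]), array([ 0.5372, -0.2251,  0.0837]), array([0.027, 0.029]))
top (np.int32(117), array([138., 232.]), np.float64(0.0685), array([0.494 , 0.3385, 0.0665]), array([0.4951, 0.3381, 0.0674]), array([0.028, 0.027]))
[0.62110411 0.20442855 0.14915243]
```

Call:
servo_tool:
  commands:
    - [0, 0, 0, 0, 0, -40, 0]
    - [0, 0, 0, 0, 0, -80, 0]
    - [0, 0, 0, 0, 0, -115, 0]
    - [0, 0, 0, 0, 0, -135, 0]
    - [0, 0, 0, 0, 0, -135, 0]

```text
clock: 7.37
tcp_pos: [0.6181, 0.1994, 0.0092]
orientation: [-2.09, -2.342, 0.014]
contact_force: [-1.3, -1.2, 0.3]
grip_width: 0.0855
gripper_force: 0.0
```

Call:
servo_tool:
  commands:
    - [0, 0, 0, 0, 0, 0, 1]
    - [0, 0, 0, 0, 0, 0, 1]
    - [0, 0, 0, 0, 0, 0, 1]
    - [0, 0, 0, 0, 0, 0, 1]
    - [0, 0, 0, 0, 0, 0, 1]

```text
clock: 7.78
tcp_pos: [0.6227, 0.2043, 0.0166]
orientation: [2.088, 2.344, 0.004]
contact_force: [-1.0, -0.5, 7.4]
grip_width: 0.0367
gripper_force: 39.8
```

Call:
servo_tool:
  commands:
    - [0, 0, 0, 0, 0, 30, 1]
    - [0, 0, 0, -2, -10, 68, 1]
    - [0, 0, 0, -8, -36, 100, 1]
    - [0, 0, 0, -16, -74, 110, 1]
    - [0, 0, 0, -25, -114, 110, 1]

```text
clock: 8.2
tcp_pos: [0.5984, 0.0915, 0.129]
orientation: [2.082, 2.346, 0.011]
contact_force: [1.0, -0.9, -2.6]
grip_width: 0.037
gripper_force: 40.7
```

Call:
servo_tool:
  commands:
    - [0, 0, 0, -9, -40, 0, 1]
    - [0, 0, 0, -18, -80, 0, 1]
    - [0, 0, 0, -27, -120, 0, 1]
    - [0, 0, 0, -36, -160, 0, 1]
    - [0, 0, 0, -45, -200, 0, 1]

```text
clock: 8.62
tcp_pos: [0.5505, -0.1119, 0.1251]
orientation: [2.088, 2.346, 0.0]
contact_force: [0.9, -0.0, -1.4]
grip_width: 0.0369
gripper_force: 40.7
```

Call:
servo_tool:
  commands:
    - [0, 0, 0, -9, -35, 0, 1]
    - [0, 0, 0, -19, -60, 0, 1]
    - [0, 0, 0, -19.5, -70, 0, 1]
    - [0, 0, 0, -19.5, -70, 0, 1]
    - [0, 0, 0, -19.5, -70, 0, 1]

```text
clock: 9.03
tcp_pos: [0.5321, -0.1794, 0.1248]
orientation: [2.089, 2.346, 0.002]
contact_force: [1.1, -0.0, -2.5]
grip_width: 0.0372
gripper_force: 40.7
```

Call:
servo_tool:
  commands:
    - [0, 0, 0, 0, 0, 0, 1]

```text
clock: 9.12
tcp_pos: [0.5326, -0.1777, 0.1248]
orientation: [2.086, 2.349, 0.002]
contact_force: [0.8, 1.2, -1.3]
grip_width: 0.0371
gripper_force: 40.7
```

Call:
servo_tool:
  commands:
    - [0, 0, 0, -0.5, -1.5, -30, 1]
    - [0, 0, 0, -0.5, -1.5, -60, 1]
    - [0, 0, 0, -0.5, -1.5, -80, 1]
    - [0, 0, 0, -0.5, -1.5, -86, 1]
    - [0, 0, 0, -0.5, -1.5, -90, 1]

```text
clock: 9.53
tcp_pos: [0.5312, -0.1792, 0.0335]
orientation: [-2.084, -2.348, -0.0]
contact_force: [-6.9, 3.8, 23.7]
grip_width: 0.0369
gripper_force: 43.8
```

Call:
servo_tool:
  commands:
    - [0, 0, 0, 0, 0, 0, 1]
    - [0, 0, 0, 0, 0, 0, 0.42]
    - [0, 0, 0, 0, 0, 0, 0.42]
    - [0, 0, 0, 0, 0, 0, 0.42]

```text
clock: 9.87
tcp_pos: [0.5323, -0.1817, 0.0356]
orientation: [2.087, 2.345, 0.002]
contact_force: [0.5, -0.4, -1.0]
grip_width: 0.0496
gripper_force: 0.0
```

Call:
servo_tool:
  commands:
    - [0, 0, 0, 0, 0, 40, 0.42]
    - [0, 0, 0, 0, 0, 80, 0.42]
    - [0, 0, 0, 2, 20, 110, 0.42]
    - [0, 0, 0, 7, 58, 116, 0.42]
    - [0, 0, 0, 14, 98, 116, 0]

```text
clock: 10.28
tcp_pos: [0.5473, -0.0848, 0.1542]
orientation: [2.091, 2.336, 0.004]
contact_force: [0.1, 0.5, 0.2]
grip_width: 0.0602
gripper_force: 0.0
```

Call:
servo_tool:
  commands:
    - [0, 0, 0, 8, 40, 0, 0]
    - [0, 0, 0, 16, 80, 0, 0]
    - [0, 0, 0, 24, 120, 0, 0]
    - [0, 0, 0, 32, 160, 0, 0]
    - [0, 0, 0, 40, 200, 0, 0]

```text
clock: 10.7
tcp_pos: [0.5857, 0.1183, 0.1513]
orientation: [2.089, 2.345, 0.002]
contact_force: [0.5, -0.3, -1.1]
grip_width: 0.0851
gripper_force: 0.0
```

Call:
servo_tool:
  commands:
    - [0, 0, 0, 7, 40, 0, 0]
    - [0, 0, 0, 14, 80, 0, 0]
    - [0, 0, 0, 21, 120, 0, 0]
    - [0, 0, 0, 28, 160, 0, 0]
    - [0, 0, 0, 35, 200, 0, 0]

```text
clock: 11.12
tcp_pos: [0.6206, 0.3184, 0.1512]
orientation: [2.089, 2.345, 0.002]
contact_force: [0.7, -0.0, 0.5]
grip_width: 0.0854
gripper_force: 0.0
```

Call:
servo_tool:
  commands:
    - [0, 0, 0, 3, 16, 0, 0]
    - [0, 0, 0, 3, 16, 0, 0]
    - [0, 0, 0, 3, 16, 0, 0]

```text
clock: 11.37
tcp_pos: [0.6228, 0.3339, 0.1507]
orientation: [-2.087, -2.348, -0.001]
contact_force: [0.7, -0.9, 0.6]
grip_width: 0.0854
gripper_force: 0.0
```

```bash
python3 - <<'E'
from h import *
[print(n,c) for n in("wrist","top") for c in caps(n)]
print(r.get_obs()["tcp_pos"])
E
```

```text
wrist (np.int32(1348), array([104.9, 171.4]), np.float64(0.0667), array([0.4953, 0.3399, 0.0658]), array([0.4952, 0.3395, 0.0654]), array([0.032, 0.031]))
wrist (np.int32(1105), array([260.4, 194. ]), np.float64(0.0667), array([0.6237, 0.3359, 0.0658]), array([0.6242, 0.3357, 0.0653]), array([0.031, 0.031]))
top (np.int32(125), array([364.7, 218.5]), np.float64(0.0847), array([ 0.5373, -0.2252,  0.0831]), array([ 0.5372, -0.2253,  0.0836]), array([0.027, 0.029]))
top (np.int32(129), array([346.2, 220.4]), np.float64(0.0846), array([ 0.5319, -0.1803,  0.083 ]), array([ 0.5326, -0.1802,  0.0832]), array([0.029, 0.027]))
[0.62375359 0.33069044 0.15042776]
```

Call:
servo_tool:
  commands:
    - [0, 0, 0, 0.5, 2, -40, 0]
    - [0, 0, 0, 0.5, 2, -80, 0]
    - [0, 0, 0, 0.5, 2, -115, 0]
    - [0, 0, 0, 0.5, 2, -136, 0]
    - [0, 0, 0, 0.5, 2, -136, 0]

```text
clock: 11.88
tcp_pos: [0.6213, 0.3293, 0.0088]
orientation: [-2.091, -2.343, 0.015]
contact_force: [-0.5, -0.3, -0.5]
grip_width: 0.0857
gripper_force: 0.0
```

Call:
servo_tool:
  commands:
    - [0, 0, 0, 0, 0, 0, 1]
    - [0, 0, 0, 0, 0, 0, 1]
    - [0, 0, 0, 0, 0, 0, 1]
    - [0, 0, 0, 0, 0, 0, 1]
    - [0, 0, 0, 0, 0, 0, 1]

```text
clock: 12.3
tcp_pos: [0.6251, 0.3351, 0.0169]
orientation: [2.089, 2.345, 0.005]
contact_force: [-0.8, -1.0, 7.8]
grip_width: 0.0368
gripper_force: 40.0
```

Call:
servo_tool:
  commands:
    - [0, 0, 0, 0, 0, 30, 1]
    - [0, 0, 0, -2, -10, 68, 1]
    - [0, 0, 0, -7, -36, 100, 1]
    - [0, 0, 0, -14, -74, 110, 1]
    - [0, 0, 0, -22, -114, 110, 1]

```text
clock: 12.72
tcp_pos: [0.6035, 0.2226, 0.1293]
orientation: [2.084, 2.347, 0.013]
contact_force: [1.4, -1.7, -1.2]
grip_width: 0.037
gripper_force: 40.5
```

Call:
servo_tool:
  commands:
    - [0, 0, 0, -8, -40, 0, 1]
    - [0, 0, 0, -16, -80, 0, 1]
    - [0, 0, 0, -24, -120, 0, 1]
    - [0, 0, 0, -32, -160, 0, 1]
    - [0, 0, 0, -40, -200, 0, 1]

```text
clock: 13.13
tcp_pos: [0.5612, 0.0186, 0.1251]
orientation: [2.088, 2.346, 0.001]
contact_force: [0.5, -1.0, -1.5]
grip_width: 0.0368
gripper_force: 40.5
```

Call:
servo_tool:
  commands:
    - [0, 0, 0, -9, -40, 0, 1]
    - [0, 0, 0, -18, -80, 0, 1]
    - [0, 0, 0, -27, -115, 0, 1]
    - [0, 0, 0, -34, -140, 0, 1]
    - [0, 0, 0, -35.5, -155, 0, 1]

```text
clock: 13.55
tcp_pos: [0.5244, -0.1391, 0.1247]
orientation: [2.094, 2.34, -0.004]
contact_force: [-0.4, -0.4, -1.1]
grip_width: 0.0366
gripper_force: 40.5
```

Call:
servo_tool:
  commands:
    - [0, 0, 0, 0, 0, 0, 1]
    - [0, 0, 0, 0, 0, 0, 1]
    - [0, 0, 0, 0, 0, 0, 1]

```text
clock: 13.8
tcp_pos: [0.5267, -0.1332, 0.1248]
orientation: [2.087, 2.347, 0.002]
contact_force: [-0.2, 0.0, -0.4]
grip_width: 0.0368
gripper_force: 40.5
```

Call:
servo_tool:
  commands:
    - [0, 0, 0, 0, 1, -30, 1]
    - [0, 0, 0, 0, 1, -60, 1]
    - [0, 0, 0, 0, 1, -80, 1]
    - [0, 0, 0, 0, 1, -86, 1]
    - [0, 0, 0, 0, 1, -89.5, 1]

```text
clock: 14.22
tcp_pos: [0.526, -0.1316, 0.034]
orientation: [-2.085, -2.348, 0.0]
contact_force: [0.1, -0.1, -0.8]
grip_width: 0.0369
gripper_force: 40.5
```

Call:
servo_tool:
  commands:
    - [0, 0, 0, 0, 0, 0, 1]
    - [0, 0, 0, 0, 0, 0, 0.42]
    - [0, 0, 0, 0, 0, 0, 0.42]
    - [0, 0, 0, 0, 0, 0, 0.42]

```text
clock: 14.55
tcp_pos: [0.5273, -0.1336, 0.0361]
orientation: [2.088, 2.345, 0.002]
contact_force: [0.6, -0.6, 0.3]
grip_width: 0.0493
gripper_force: 0.0
```

Call:
servo_tool:
  commands:
    - [0, 0, 0, 0, 0, 40, 0.42]
    - [0, 0, 0, 0, 0, 80, 0.42]
    - [0, 0, 0, -1, 20, 110, 0.42]
    - [0, 0, 0, -3, 58, 116, 0.42]
    - [0, 0, 0, -6, 98, 116, 0]

```text
clock: 14.97
tcp_pos: [0.5228, -0.0363, 0.1547]
orientation: [2.091, 2.336, 0.006]
contact_force: [0.1, 0.8, 0.1]
grip_width: 0.0598
gripper_force: 0.0
```

Call:
servo_tool:
  commands:
    - [0, 0, 0, -3, 40, 0, 0]
    - [0, 0, 0, -6, 80, 0, 0]
    - [0, 0, 0, -9, 120, 0, 0]
    - [0, 0, 0, -12, 160, 0, 0]
    - [0, 0, 0, -14, 200, 0, 0]

```text
clock: 15.38
tcp_pos: [0.506, 0.1662, 0.1518]
orientation: [2.089, 2.345, 0.002]
contact_force: [0.9, 0.2, 0.5]
grip_width: 0.0852
gripper_force: 0.0
```

Call:
servo_tool:
  commands:
    - [0, 0, 0, -3, 40, 0, 0]
    - [0, 0, 0, -6, 80, 0, 0]
    - [0, 0, 0, -8, 120, 0, 0]
    - [0, 0, 0, -10, 150, 0, 0]
    - [0, 0, 0, -11, 173, 0, 0]

```text
clock: 15.8
tcp_pos: [0.4942, 0.3414, 0.152]
orientation: [-2.085, -2.349, -0.004]
contact_force: [0.1, -0.4, -0.4]
grip_width: 0.0857
gripper_force: 0.0
```

Call:
servo_tool:
  commands:
    - [0, 0, 0, 0, 0, 0, 0]
    - [0, 0, 0, 0, 0, 0, 0]
    - [0, 0, 0, 0, 0, 0, 0]

```text
clock: 16.05
tcp_pos: [0.4956, 0.3364, 0.151]
orientation: [2.089, 2.345, -0.0]
contact_force: [-0.0, 0.2, -0.5]
grip_width: 0.0855
gripper_force: 0.0
```

```bash
python3 - <<'E'
from h import *
[print(n,c) for n in("wrist","top") for c in caps(n)]
print(r.get_obs()["tcp_pos"])
E
```

```text
wrist (np.int32(1127), array([258.1, 191.7]), np.float64(0.0667), array([0.4944, 0.3399, 0.0659]), array([0.4946, 0.3394, 0.0652]), array([0.032, 0.032]))
top (np.int32(124), array([364.5, 218.5]), np.float64(0.0847), array([ 0.5375, -0.2252,  0.083 ]), array([ 0.5372, -0.2254,  0.0837]), array([0.027, 0.029]))
top (np.int32(125), array([346.2, 220.5]), np.float64(0.0848), array([ 0.5319, -0.1803,  0.0833]), array([ 0.5313, -0.1801,  0.0837]), array([0.027, 0.028]))
top (np.int32(113), array([326.5, 222.3]), np.float64(0.085), array([ 0.5258, -0.1317,  0.0833]), array([ 0.5267, -0.1316,  0.0843]), array([0.025, 0.027]))
top (np.int32(119), array([138.2, 231.9]), np.float64(0.0681), array([0.4948, 0.3381, 0.0664]), array([0.4952, 0.3375, 0.0667]), array([0.028, 0.028]))
[0.49589709 0.33562848 0.15089085]
```

Call:
servo_tool:
  commands:
    - [0, 0, 0, -1, 3, -40, 0]
    - [0, 0, 0, -1, 3, -80, 0]
    - [0, 0, 0, -1, 3, -115, 0]
    - [0, 0, 0, -1, 3, -136, 0]
    - [0, 0, 0, -1, 3, -136, 0]

```text
clock: 16.57
tcp_pos: [0.4922, 0.3363, 0.0103]
orientation: [-2.091, -2.344, 0.013]
contact_force: [-0.4, -1.1, -0.6]
grip_width: 0.0856
gripper_force: 0.0
```

Call:
servo_tool:
  commands:
    - [0, 0, 0, 0, 0, 0, 1]
    - [0, 0, 0, 0, 0, 0, 1]
    - [0, 0, 0, 0, 0, 0, 1]
    - [0, 0, 0, 0, 0, 0, 1]
    - [0, 0, 0, 0, 0, 0, 1]

```text
clock: 16.98
tcp_pos: [0.4954, 0.3412, 0.0169]
orientation: [2.089, 2.345, 0.005]
contact_force: [-0.3, -1.2, 6.5]
grip_width: 0.0366
gripper_force: 39.4
```

Call:
servo_tool:
  commands:
    - [0, 0, 0, 0, 0, 30, 1]
    - [0, 0, 0, 0, -10, 68, 1]
    - [0, 0, 0, 2, -36, 100, 1]
    - [0, 0, 0, 4, -74, 110, 1]
    - [0, 0, 0, 6, -114, 110, 1]

```text
clock: 17.4
tcp_pos: [0.502, 0.2283, 0.1292]
orientation: [2.084, 2.347, 0.012]
contact_force: [0.1, -0.7, -2.6]
grip_width: 0.0368
gripper_force: 41.0
```

Call:
servo_tool:
  commands:
    - [0, 0, 0, 3, -40, 0, 1]
    - [0, 0, 0, 6, -80, 0, 1]
    - [0, 0, 0, 9, -120, 0, 1]
    - [0, 0, 0, 12, -160, 0, 1]
    - [0, 0, 0, 14, -200, 0, 1]

```text
clock: 17.82
tcp_pos: [0.5143, 0.0244, 0.1257]
orientation: [2.088, 2.345, 0.001]
contact_force: [1.3, 0.0, -2.3]
grip_width: 0.0366
gripper_force: 41.0
```

Call:
servo_tool:
  commands:
    - [0, 0, 0, 3, -40, 0, 1]
    - [0, 0, 0, 5, -75, 0, 1]
    - [0, 0, 0, 5, -100, 0, 1]
    - [0, 0, 0, 5, -107, 0, 1]
    - [0, 0, 0, 5, -107, 0, 1]

```text
clock: 18.23
tcp_pos: [0.519, -0.0836, 0.1252]
orientation: [2.094, 2.34, -0.001]
contact_force: [0.7, 0.4, -0.8]
grip_width: 0.0369
gripper_force: 41.0
```

Call:
servo_tool:
  commands:
    - [0, 0, 0, 0, 0, 0, 1]
    - [0, 0, 0, 0, 0, 0, 1]
    - [0, 0, 0, 0, 0, 0, 1]

```text
clock: 18.48
tcp_pos: [0.5194, -0.0784, 0.1251]
orientation: [2.085, 2.35, 0.001]
contact_force: [0.0, 1.0, -1.7]
grip_width: 0.0368
gripper_force: 41.0
```

Call:
servo_tool:
  commands:
    - [0, 0, 0, 1, -2.5, -30, 1]
    - [0, 0, 0, 1, -2.5, -60, 1]
    - [0, 0, 0, 1, -2.5, -80, 1]
    - [0, 0, 0, 1, -2.5, -86, 1]
    - [0, 0, 0, 1, -2.5, -89.5, 1]

```text
clock: 18.9
tcp_pos: [0.5196, -0.0816, 0.0344]
orientation: [-2.085, -2.347, 0.001]
contact_force: [0.3, -0.5, -1.4]
grip_width: 0.0368
gripper_force: 40.9
```

Call:
servo_tool:
  commands:
    - [0, 0, 0, 0, 0, 0, 1]
    - [0, 0, 0, 0, 0, 0, 0.42]
    - [0, 0, 0, 0, 0, 0, 0.42]
    - [0, 0, 0, 0, 0, 0, 0.42]

```text
clock: 19.23
tcp_pos: [0.5213, -0.083, 0.0367]
orientation: [2.088, 2.345, 0.002]
contact_force: [-0.2, 0.6, -0.2]
grip_width: 0.0496
gripper_force: 0.0
```

Call:
servo_tool:
  commands:
    - [0, 0, 0, 0, 0, 40, 0.42]
    - [0, 0, 0, 0, 0, 80, 0.42]
    - [0, 0, 0, 0, 0, 90, 1]
    - [0, 0, 0, 0, 0, 90, 1]
    - [0, 0, 0, 0, 0, 90, 1]

```text
clock: 19.65
tcp_pos: [0.5207, -0.0835, 0.1263]
orientation: [2.088, 2.344, 0.001]
contact_force: [0.2, -0.4, -0.4]
grip_width: 0.0136
gripper_force: 0.0
```

Call:
servo_tool:
  commands:
    - [0, 0, 0, 0, 0, -20, 1]
    - [0, 0, 0, 0, 0, -32, 1]
    - [0, 0, 0, 0, 0, -37, 1]
    - [0, 0, 0, 0, 0, -41, 1]
    - [0, 0, 0, 0, 0, -41, 1]

```text
clock: 20.07
tcp_pos: [0.5193, -0.0827, 0.083]
orientation: [-2.087, -2.345, 0.002]
contact_force: [-0.3, 0.2, -0.1]
grip_width: 0.0001
gripper_force: 0.0
```

```bash
python3 - <<'E'
from h import *
[print(n,c) for n in("wrist","top","side") for c in caps(n)]
print(r.get_obs()["tcp_pos"],r.get_obs()["contact_force"])
E
```

```text
wrist (np.int32(1004), array([264.6, 231.6]), np.float64(0.0827), array([ 0.5218, -0.0739,  0.082 ]), array([ 0.521 , -0.0766,  0.0902]), array([0.031, 0.019]))
wrist (np.int32(263), array([259.5, 328.7]), np.float64(0.0833), array([ 0.5257, -0.1373,  0.0829]), array([ 0.5247, -0.1206,  0.1005]), array([0.011, 0.054]))
side (np.int32(41), array([325.8, 172.9]), np.float64(0.0847), array([ 0.5279, -0.184 ,  0.0834]), array([ 0.5275, -0.1922,  0.0833]), array([0.011, 0.051]))
side (np.int32(26), array([319.8, 188.8]), np.float64(0.0829), array([ 0.515 , -0.1269,  0.0819]), array([ 0.5148, -0.1283,  0.0816]), array([0.008, 0.017]))
side (np.int32(92), array([310. , 199.1]), np.float64(0.0843), array([ 0.5187, -0.0771,  0.0835]), array([ 0.5204, -0.0811,  0.0871]), array([0.029, 0.025]))
[ 0.52053437 -0.08288329  0.08451003] [ 0.98084382  0.38747858 -1.00645239]
```

Call:
servo_tool:
  commands:
    - [0, 0, 0, 0, 0, -3, 1]
    - [0, 0, 0, 0, 0, -6, 1]
    - [0, 0, 0, 0, 0, -9, 1]
    - [0, 0, 0, 0, 0, -11, 1]
    - [0, 0, 0, 0, 0, -13, 1]

```text
clock: 20.63
tcp_pos: [0.5218, -0.083, 0.0746]
orientation: [2.087, 2.344, -0.0]
contact_force: [-15.4, 0.2, 57.7]
grip_width: -0.0003
gripper_force: 28.9
```

Call:
servo_tool:
  commands:
    - [0, 0, 0, 0, 0, 0, 1]
    - [0, 0, 0, 0, 0, 0, 1]

```text
clock: 20.8
tcp_pos: [0.5216, -0.083, 0.0748]
orientation: [2.087, 2.344, -0.0]
contact_force: [-9.9, -0.0, 37.3]
grip_width: -0.0
gripper_force: 18.9
```

Call:
servo_tool:
  commands:
    - [0, 0, 0, 0, 0, 25, 1]
    - [0, 0, 0, 5, -30, 28, 1]
    - [0, 0, 0, 5.5, -48.5, 28, 1]
    - [0, 0, 0, 5.5, -48.5, 18, 1]
    - [0, 0, 0, 5.5, -48.5, 13, 1]

```text
clock: 21.22
tcp_pos: [0.5251, -0.133, 0.0834]
orientation: [-2.092, -2.343, 0.001]
contact_force: [1.2, -0.4, -0.3]
grip_width: 0.0002
gripper_force: 0.0
```

Call:
servo_tool:
  commands:
    - [0, 0, 0, 0, 0, -3, 1]
    - [0, 0, 0, 0, 0, -6, 1]
    - [0, 0, 0, 0, 0, -9, 1]
    - [0, 0, 0, 0, 0, -11.5, 1]
    - [0, 0, 0, 0, 0, -11.5, 1]

```text
clock: 21.63
tcp_pos: [0.5265, -0.13, 0.0751]
orientation: [2.086, 2.347, -0.0]
contact_force: [-8.1, 1.1, 23.5]
grip_width: 0.0
gripper_force: 11.9
```

Call:
servo_tool:
  commands:
    - [0, 0, 0, 0, 0, 25, 1]
    - [0, 0, 0, 5, -30, 28, 1]
    - [0, 0, 0, 5.3, -48.5, 28, 1]
    - [0, 0, 0, 5.3, -48.5, 18, 1]
    - [0, 0, 0, 5.3, -48.5, 12, 1]

```text
clock: 22.05
tcp_pos: [0.5306, -0.1804, 0.0839]
orientation: [-2.091, -2.344, 0.0]
contact_force: [-0.2, 0.3, -0.1]
grip_width: 0.0005
gripper_force: 0.0
```

Call:
servo_tool:
  commands:
    - [0, 0, 0, 0, 0, -3, 1]
    - [0, 0, 0, 0, 0, -6, 1]
    - [0, 0, 0, 0, 0, -9, 1]
    - [0, 0, 0, 0, 0, -12, 1]
    - [0, 0, 0, 0, 0, -12, 1]

```text
clock: 22.47
tcp_pos: [0.5319, -0.1786, 0.0751]
orientation: [2.086, 2.347, -0.0]
contact_force: [-7.5, 1.4, 21.7]
grip_width: 0.0001
gripper_force: 11.0
```

Call:
servo_tool:
  commands:
    - [0, 0, 0, 0, 0, 25, 1]
    - [0, 0, 0, 5, -30, 28, 1]
    - [0, 0, 0, 5.3, -45, 28, 1]
    - [0, 0, 0, 5.3, -45, 18, 1]
    - [0, 0, 0, 5.3, -45, 12, 1]

```text
clock: 22.88
tcp_pos: [0.5359, -0.2251, 0.0839]
orientation: [-2.09, -2.345, 0.0]
contact_force: [-0.2, 1.7, -1.0]
grip_width: -0.0003
gripper_force: 0.0
```

Call:
servo_tool:
  commands:
    - [0, 0, 0, 0, 0, -3, 1]
    - [0, 0, 0, 0, 0, -6, 1]
    - [0, 0, 0, 0, 0, -9, 1]
    - [0, 0, 0, 0, 0, -12, 1]
    - [0, 0, 0, 0, 0, -12, 1]

```text
clock: 23.3
tcp_pos: [0.5372, -0.2237, 0.0752]
orientation: [2.087, 2.347, -0.0]
contact_force: [-6.2, 1.9, 21.1]
grip_width: 0.0002
gripper_force: 10.5
```

Call:
servo_tool:
  commands:
    - [0, 0, 0, 0, 0, 40, 1]
    - [0, 0, 0, 0, 10, 80, 1]
    - [0, 0, 0, -8, 45, 100, 0.5]
    - [0, 0, 0, -16, 85, 100, 0]
    - [0, 0, 0, -24, 125, 100, 0]

```text
clock: 23.72
tcp_pos: [0.5128, -0.0985, 0.1743]
orientation: [2.089, 2.343, 0.003]
contact_force: [1.6, 1.0, -0.9]
grip_width: 0.036
gripper_force: 0.0
```

Call:
servo_tool:
  commands:
    - [0, 0, 2, -8, 40, 0, 0]
    - [0, 0, 4, -16, 80, 0, 0]
    - [0, 0, 6, -24, 120, 0, 0]
    - [0, 0, 6, -32, 160, 0, 0]
    - [0, 0, 6, -38, 165, 0, 0]

```text
clock: 24.13
tcp_pos: [0.4727, 0.0736, 0.1735]
orientation: [-1.949, -2.462, -0.006]
contact_force: [-0.3, -0.3, 0.6]
grip_width: 0.0856
gripper_force: 0.0
```

Call:
servo_tool:
  commands:
    - [0, 0, 0, 0, 0, 0, 0]
    - [0, 0, 0, 0, 0, 0, 0]
    - [0, 0, 0, 0, 0, 0, 0]

```text
clock: 24.38
tcp_pos: [0.4745, 0.0634, 0.1725]
orientation: [1.966, 2.45, -0.001]
contact_force: [0.8, 0.5, -0.4]
grip_width: 0.0854
gripper_force: 0.0
```

```bash
cat >> h.py <<'E'
def plate(n):
    im,d,*K=grab(n); W=cloud(d,*K); hsv=cv2.cvtColor(im,cv2.COLOR_BGR2HSV)
    b=((W[...,2]>.0035)&(W[...,2]<.0115)&(W[...,1]>-.12)&(W[...,1]<.25)&(W[...,0]<.6)&(W[...,0]>.35)).astype(np.uint8)
    b=cv2.morphologyEx(b,cv2.MORPH_OPEN,np.ones((3,3)))
    k,l,s,c=cv2.connectedComponentsWithStats(b); i=1+s[1:,4].argmax()
    P=W[l==i]; return c[i].round(0),s[i],cv2.minAreaRect((P[:,:2]*1000).astype(np.float32)),np.median(P[:,2])
E
python3 - <<'E'
from h import *
for n in("wrist","top","side"): print(n,plate(n))
im,*_=grab("wrist"); cv2.imwrite("pics/w2.png",im)
[print(n,c) for n in("top","side") for c in caps(n)]
print(r.get_obs()["tcp_pos"],r.get_obs()["orientation"])
E
```

```text
wrist (array([268., 166.]), array([ 244,  105,   49,  125, 5720], dtype=int32), ((483.9469909667969, 65.61949157714844), (50.14036560058594, 139.48773193359375), 12.855486869812012), np.float64(0.007675411075043409))Traceback (most recent call last):
  File "<stdin>", line 2, in <module>
  File "h.py", line 37, in plate
    k,l,s,c=cv2.connectedComponentsWithStats(b); i=1+s[1:,4].argmax()
                                                     ~~~~~~~~~~~~~~^^
ValueError: attempt to get argmax of an empty sequence
```

Call:
servo_tool:
  commands:
    - [0, 0, 0.3, 0, 20, -35, 0]
    - [0, 0, 0.3, 0, 41, -70, 0]
    - [0, 0, 0.3, 0, 41, -110, 0]
    - [0, 0, 0.3, 0, 41, -145, 0]
    - [0, 0, 0.3, 0, 41, -160, 0]

```text
clock: 24.9
tcp_pos: [0.4722, 0.1042, 0.0086]
orientation: [-1.957, -2.453, 0.007]
contact_force: [-0.2, 0.2, 0.4]
grip_width: 0.0854
gripper_force: 0.0
```

Call:
servo_tool:
  commands:
    - [0, 0, 0, 0, 0, -5, 0]
    - [0, 0, 0, 0, 0, -10, 0]
    - [0, 0, 0, 0, 0, -13, 0]
    - [0, 0, 0, 0, 0, -13, 0.3]
    - [0, 0, 0, 0, 0, -13, 0.3]

```text
clock: 25.32
tcp_pos: [0.4753, 0.1059, 0.0008]
orientation: [1.957, 2.456, 0.002]
contact_force: [0.1, -0.6, 1.3]
grip_width: 0.064
gripper_force: 0.0
```

Call:
servo_tool:
  commands:
    - [0, 0, 0, 0, 0, 0, 1]
    - [0, 0, 0, 0, 0, 0, 1]
    - [0, 0, 0, 0, 0, 0, 1]
    - [0, 0, 0, 0, 0, 0, 1]

```text
clock: 25.65
tcp_pos: [0.4752, 0.106, 0.0011]
orientation: [1.957, 2.456, 0.002]
contact_force: [-1.5, -1.0, 7.5]
grip_width: 0.0483
gripper_force: 40.1
```

Call:
servo_tool:
  commands:
    - [0, 0, 0, 0, 0, 1.5, 1]
    - [0, 0, -3, 9, -13, 1.5, 1]
    - [0, 0, -6.3, 18, -26, 1.5, 1]
    - [0, 0, -6.3, 28, -38.5, 1.5, 1]
    - [0, 0, -6.3, 28, -38.5, 1.5, 1]

```text
clock: 26.07
tcp_pos: [0.5049, 0.0627, 0.0012]
orientation: [2.096, 2.336, -0.001]
contact_force: [1.1, -1.2, -2.4]
grip_width: 0.0482
gripper_force: 41.9
```

Call:
servo_tool:
  commands:
    - [0, 0, 0, 0, 0, 0, 1]
    - [0, 0, 0, 0, 0, 0, 1]

```text
clock: 26.23
tcp_pos: [0.5025, 0.0667, 0.0013]
orientation: [2.092, 2.344, -0.0]
contact_force: [0.6, -0.1, -2.6]
grip_width: 0.0483
gripper_force: 41.9
```

```bash
python3 - <<'E'
from h import *
o=r.get_obs();print(o["tcp_pos"],o["orientation"])
print(plate("wrist"))
im,d,*K=grab("top"); np.savez("t2.npz",im=im,d=d)
cv2.imwrite("pics/t2.png",cv2.resize(im[130:290,130:400],None,fx=2.9,fy=2.9,interpolation=cv2.INTER_CUBIC))
W=cloud(d,*K); b=(W[...,2]>.0035)&(W[...,2]<.0115)&(W[...,1]>-.05)&(W[...,1]<.14)&(W[...,0]<.6)&(W[...,0]>.4)
print(b.sum(),cv2.minAreaRect((W[b][:,:2]*1000).astype(np.float32)))
im,*_=grab("wrist"); cv2.imwrite("pics/w2.png",im)
E
```

```text
[0.50245242 0.06672237 0.00127493] [ 2.09157118e+00  2.34390426e+00 -4.10821480e-04]
(array([259., 271.]), array([  200,   203,   113,   145, 12829], dtype=int32), ((502.5047912597656, 49.76608657836914), (57.96865463256836, 92.6470718383789), 6.062626361846924), np.float64(0.007650538727999062))
136 ((497.74298095703125, 44.27043914794922), (184.0870361328125, 198.0386505126953), 88.28477478027344)
```

View pics/t2.png

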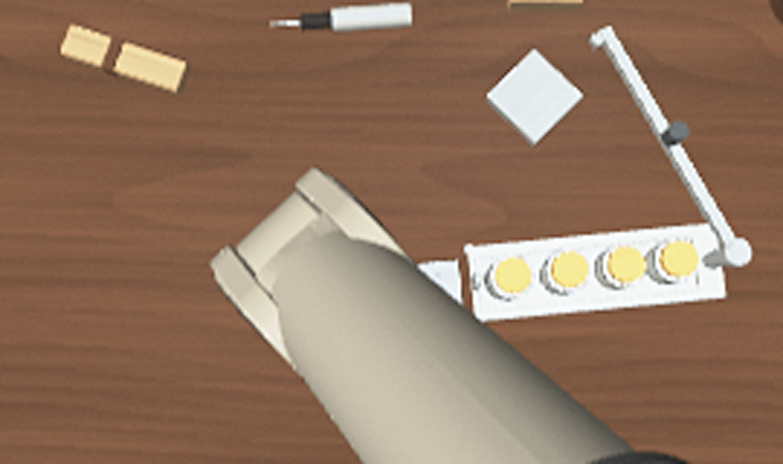

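View pics/w2.png

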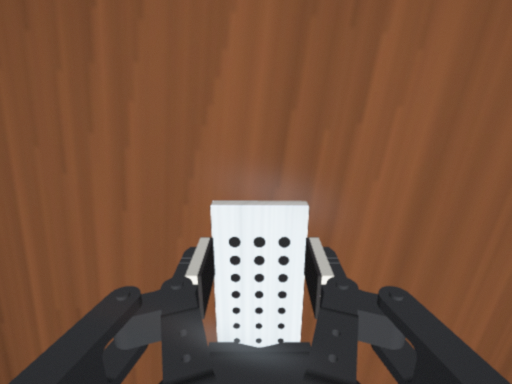

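The top crop shows the plate's front end at (440,283), lined up with the rack mouth at (470,283), and all four caps look level. In the wrist view the plate is squarely held, with its trailing edge at (260,202). I'm inserting it now.

Call:
servo_tool:
  commands:
    - [0, 0, 0, 1.7, -10, 0, 1]
    - [0, 0, 0, 2.8, -20, 0, 1]
    - [0, 0, 0, 4, -30, 0, 1]
    - [0, 0, 0, 5.1, -40, 0, 1]
    - [0, 0, 0, 5.1, -40, 0, 1]

```text
clock: 26.8
tcp_pos: [0.5079, 0.0241, 0.0013]
orientation: [2.092, 2.342, -0.002]
contact_force: [1.6, -1.8, -2.6]
grip_width: 0.0483
gripper_force: 41.9
```

Call:
servo_tool:
  commands:
    - [0, 0, 0, 1.1, -10, 0, 1]
    - [0, 0, 0, 2.3, -20, 0, 1]
    - [0, 0, 0, 3.4, -30, 0, 1]
    - [0, 0, 0, 3.4, -30, 0, 1]

```text
clock: 27.13
tcp_pos: [0.5112, -0.0056, 0.0013]
orientation: [2.092, 2.342, -0.002]
contact_force: [0.3, -1.3, -2.5]
grip_width: 0.048
gripper_force: 41.9
```

Call:
servo_tool:
  commands:
    - [0, 0, 0, 0, 0, -1, 1]
    - [0, 0, 0, 0, 0, -1, 0.25]
    - [0, 0, 0, 0, 0, -1, 0.25]
    - [0, 0, 0, 0, 0, -1, 0.25]
    - [0, 0, 0, 0, 0, 10, 0.25]

```text
clock: 27.55
tcp_pos: [0.5094, -0.0022, 0.0102]
orientation: [-2.086, -2.345, 0.003]
contact_force: [-0.7, 0.5, 0.2]
grip_width: 0.0639
gripper_force: 0.0
```

Call:
servo_tool:
  commands:
    - [0, 0, 0, 0, 0, 30, 0.25]
    - [0, 0, 0, -4, 34, 30, 1]
    - [0, 0, 0, -6.3, 55, 30, 1]
    - [0, 0, 0, -6.3, 55, 30, 1]
    - [0, 0, 0, -6.3, 55, 10, 1]

```text
clock: 27.97
tcp_pos: [0.5071, 0.0551, 0.0247]
orientation: [2.083, 2.347, 0.009]
contact_force: [1.1, -1.1, -0.1]
grip_width: 0.0156
gripper_force: 0.0
```

Call:
servo_tool:
  commands:
    - [0, 0, 0, 0, 0, -16, 1]
    - [0, 0, 0, 0, 0, -16, 1]
    - [0, 0, 0, 0, 0, -16, 1]

```text
clock: 28.22
tcp_pos: [0.5039, 0.0525, 0.0053]
orientation: [-2.088, -2.346, 0.002]
contact_force: [0.6, -0.3, 0.1]
grip_width: 0.0004
gripper_force: 0.0
```

```bash
python3 - <<'E'
from h import *
o=r.get_obs();print(o["tcp_pos"],o["contact_force"])
print(plate("wrist"));
im,*_=grab("side"); cv2.imwrite("pics/s3.png",cv2.resize(im[130:320,200:400],None,fx=3,fy=3,interpolation=cv2.INTER_CUBIC))
E
```

```text
[0.50390802 0.05254645 0.00531081] [ 0.55702602 -0.26745828  0.06246024]
(array([260., 332.]), array([253, 315,  14,  33, 341], dtype=int32), ((510.08489990234375, -1.5152626037597656), (8.067590713500977, 26.124576568603516), 7.678290843963623), np.float64(0.007615240473756668))
```

View pics/s3.png

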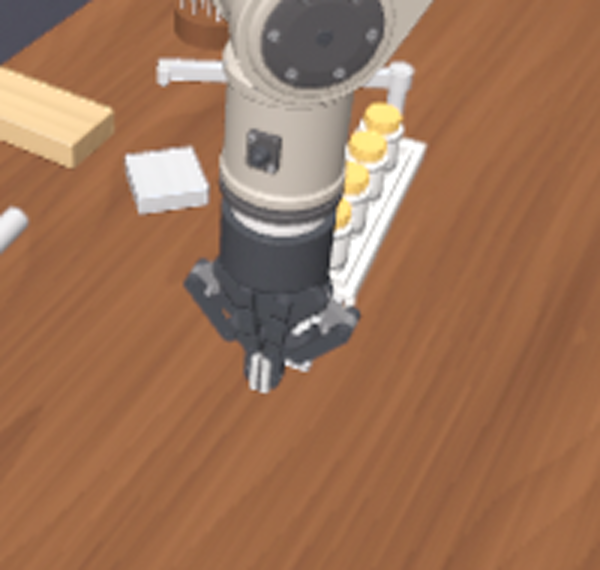

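The closed fingertips at (262,375) stand behind the plate's trailing end at (300,360), so I can push from here.

Call:
servo_tool:
  commands:
    - [0, 0, 0, 1.1, -10, -2, 1]
    - [0, 0, 0, 2.3, -20, -2, 1]
    - [0, 0, 0, 3.4, -29, -2, 1]
    - [0, 0, 0, 4.4, -38, -2, 1]
    - [0, 0, 0, 4.4, -38, -2, 1]

```text
clock: 28.73
tcp_pos: [0.5092, 0.0112, 0.0034]
orientation: [2.093, 2.342, -0.002]
contact_force: [-0.2, -0.7, 0.1]
grip_width: 0.0005
gripper_force: 0.0
```

Call:
servo_tool:
  commands:
    - [0, 0, 0, 0.3, -2.5, 0, 1]
    - [0, 0, 0, 0.6, -5, 0, 1]
    - [0, 0, 0, 0.6, -5, 0, 1]

```text
clock: 28.98
tcp_pos: [0.5095, 0.0092, 0.0033]
orientation: [-2.089, -2.346, 0.0]
contact_force: [0.2, -0.1, 0.2]
grip_width: 0.0003
gripper_force: 0.0
```

Call:
servo_tool:
  commands:
    - [0, 0, 0, 0.3, -2, 0, 1]
    - [0, 0, 0, 0.4, -3, 0, 1]
    - [0, 0, 0, 0.4, -3, 0, 1]

```text
clock: 29.23
tcp_pos: [0.5096, 0.0086, 0.0033]
orientation: [-2.086, -2.347, -0.003]
contact_force: [-1.5, 4.9, 0.4]
grip_width: -0.0002
gripper_force: 2.9
```

Call:
servo_tool:
  commands:
    - [0, 0, 0, 0.3, -2, 0, 1]
    - [0, 0, 0, 0.4, -3, 0, 1]
    - [0, 0, 0, 0.4, -3, 0, 1]

```text
clock: 29.48
tcp_pos: [0.5096, 0.0084, 0.0033]
orientation: [-2.082, -2.348, -0.007]
contact_force: [-3.1, 11.7, 0.5]
grip_width: -0.0003
gripper_force: 6.1
```

```bash
python3 - <<'E'
from h import *
o=r.get_obs();print(o["tcp_pos"],o["contact_force"])
im,*_=grab("wrist"); cv2.imwrite("pics/w3.png",im)
E
```

```text
[0.50956775 0.00843486 0.00330707] [-3.05357236 11.72565996  0.46391274]
```

View pics/w3.png

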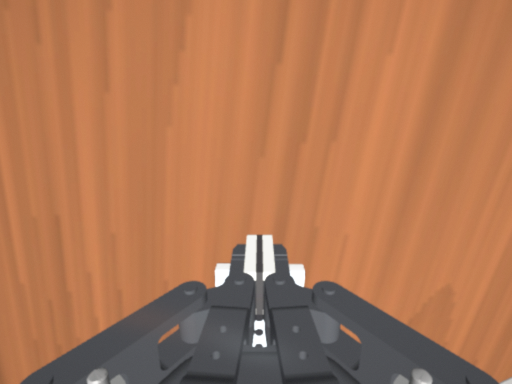

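The plate is at the stop: force rises to 12 N with no motion, and its trailing edge shows behind the fingers at (260,270). Next I'll back off, check everything from the fixed cameras, and go to the knob.

Call:
servo_tool:
  commands:
    - [0, 0, 0, -2, 12, 0, 1]
    - [0, 0, 0, -3, 25, 20, 1]
    - [0, 0, 0, -3, 25, 60, 1]
    - [0, 0, 0, -3, 45, 100, 1]
    - [0, 0, 0, -3, 85, 120, 0.5]

```text
clock: 29.95
tcp_pos: [0.5088, 0.0801, 0.1235]
orientation: [2.094, 2.337, -0.001]
contact_force: [1.9, -0.1, -0.1]
grip_width: 0.0106
gripper_force: 0.0
```

Call:
servo_tool:
  commands:
    - [0, 0, 0, 0, 40, 40, 0.5]
    - [0, 0, 0, 0, 80, 60, 0.5]
    - [0, 0, 0, 0, 80, 60, 0.5]
    - [0, 0, 0, 0, 80, 60, 0.5]

```text
clock: 30.28
tcp_pos: [0.508, 0.1691, 0.1836]
orientation: [2.08, 2.352, 0.009]
contact_force: [-0.3, 1.4, 0.4]
grip_width: 0.0432
gripper_force: 0.0
```

```bash
python3 - <<'E'
from h import *
o=r.get_obs();print(o["tcp_pos"])
for n in("top","side"):
    [print(n,c) for c in caps(n)]
    im,d,*K=grab(n); W=cloud(d,*K); u=np.array([.9934,.1149]);v=np.array([-.1149,.9934])
    q=W[...,:2]-[.529,-.156]; X=q@u;Y=q@v
    b=(W[...,2]>.0045)&(W[...,2]<.0115)&(abs(X)<.04)&(Y>.11)&(Y<.2); print("plate X,Y range",np.percentile(X[b],[2,98]),np.percentile(Y[b],[2,98]),b.sum())
    b=(W[...,2]>.108)&(W[...,2]<.14)&(W[...,0]>.55)&(W[...,0]<.7)&(W[...,1]<-.1)&(W[...,1]>-.3)
    print("knob",W[b].mean(0))
    cv2.imwrite(f"pics/{n}4.png",im)
E
```

```text
[0.50797712 0.16908264 0.1835992 ]
top (np.int32(126), array([363.7, 218.8]), np.float64(0.0764), array([ 0.5375, -0.2251,  0.0746]), array([ 0.5379, -0.2254,  0.0752]), array([0.028, 0.029]))
top (np.int32(120), array([345.6, 220.7]), np.float64(0.0765), array([ 0.5324, -0.1802,  0.0749]), array([ 0.5321, -0.1798,  0.0753]), array([0.027, 0.028]))
top (np.int32(121), array([326. , 222.5]), np.float64(0.0767), array([ 0.5262, -0.1322,  0.0749]), array([ 0.5262, -0.1327,  0.0755]), array([0.027, 0.027]))
top (np.int32(114), array([306.4, 224.6]), np.float64(0.076), array([ 0.521 , -0.0836,  0.0746]), array([ 0.5203, -0.0837,  0.0746]), array([0.027, 0.027]))
plate X,Y range [-0.02330673  0.02397124] [0.1108377  0.15370598] 306
knob [ 0.63758661 -0.21296423  0.12223785]
side (np.int32(332), array([321.4, 179.3]), np.float64(0.0759), array([ 0.5311, -0.1752,  0.0747]), array([ 0.5318, -0.1778,  0.0749]), array([0.041, 0.124]))
side (np.int32(124), array([310. , 200.2]), np.float64(0.0758), array([ 0.5202, -0.0823,  0.0747]), array([ 0.5203, -0.0833,  0.0744]), array([0.028, 0.031]))
plate X,Y range [-0.02485397  0.02302676] [0.11167582 0.15563099] 302
knob [ 0.63638277 -0.21120149  0.11878934]
```

Call:
servo_tool:
  commands:
    - [0, 0, 0, 13, -38, 0, 0.4]
    - [0, 0, 0, 26, -76, 0, 0.4]
    - [0, 0, 0, 39, -114, 0, 0.4]
    - [0, 0, 0, 52, -152, 0, 0.4]
    - [0, 0, 0, 65, -190, 0, 0.4]

```text
clock: 30.9
tcp_pos: [0.5715, -0.0306, 0.1792]
orientation: [-2.091, -2.343, 0.004]
contact_force: [1.8, 0.3, 1.8]
grip_width: 0.0515
gripper_force: 0.0
```

Call:
servo_tool:
  commands:
    - [0, 0, 0, 13, -38, 0, 0.4]
    - [0, 0, 0, 26, -76, 0, 0.4]
    - [0, 0, 0, 39, -114, 0, 0.4]
    - [0, 0, 0, 52, -152, 0, 0.4]
    - [0, 0, 0, 64, -180, 0, 0.4]

```text
clock: 31.32
tcp_pos: [0.6345, -0.2133, 0.1785]
orientation: [-2.095, -2.339, 0.006]
contact_force: [0.6, -0.1, -0.3]
grip_width: 0.0512
gripper_force: 0.0
```

Call:
servo_tool:
  commands:
    - [0, 0, 0, 0, 0, 0, 0.4]
    - [0, 0, 0, 0, 0, 0, 0.4]
    - [0, 0, 0, 0, 0, 0, 0.4]

```text
clock: 31.57
tcp_pos: [0.635, -0.2067, 0.1792]
orientation: [-2.089, -2.343, 0.001]
contact_force: [-0.3, 0.3, -0.9]
grip_width: 0.0515
gripper_force: 0.0
```

```bash
python3 - <<'E'
from h import *
im,d,*K=grab("wrist"); W=cloud(d,*K)
b=(W[...,2]>.113)&(W[...,2]<.135)&(W[...,0]>.58)&(W[...,0]<.7)&(W[...,1]<-.1)&(W[...,1]>-.3)
print("knob",W[b].mean(0),(W[b].min(0)+W[b].max(0))/2,np.ptp(W[b],0),b.sum(),np.percentile(W[b][:,2],95))
print(r.get_obs()["tcp_pos"]); cv2.imwrite("pics/w4.png",im)
E
```

```text
knob [ 0.63810099 -0.21226698  0.12309524] [ 0.63827645 -0.21366279  0.11956861] [0.01546153 0.01620389 0.01312649] 453 0.12547220440083387
[ 0.63526671 -0.20549934  0.17969113]
```

View pics/w4.png

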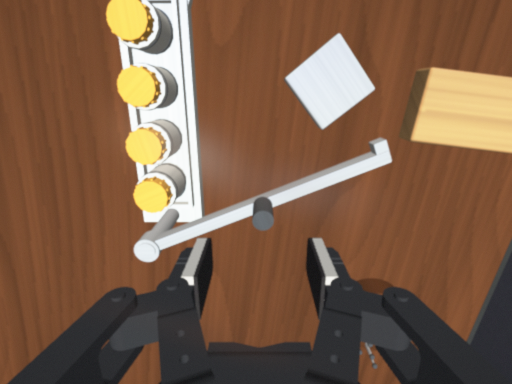

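The wrist view shows the knob at (262,213) between the open fingers, and the four pots standing with caps home. I'll lower and grip the knob.

Call:
servo_tool:
  commands:
    - [0, 0, 0, 2.5, -7, -30, 0.4]
    - [0, 0, 0, 2.5, -7, -60, 0.4]
    - [0, 0, 0, 2.5, -7, -73, 0.4]
    - [0, 0, 0, 2.5, -7, -77, 0.4]
    - [0, 0, 0, 2.5, -7, -77, 0.4]

```text
clock: 32.03
tcp_pos: [0.6381, -0.212, 0.1029]
orientation: [-2.086, -2.346, 0.001]
contact_force: [-0.0, 0.4, 0.3]
grip_width: 0.0513
gripper_force: 0.0
```

Call:
servo_tool:
  commands:
    - [0, 0, 0, 0, 0, 0, 1]
    - [0, 0, 0, 0, 0, 0, 1]
    - [0, 0, 0, 0, 0, 0, 1]
    - [0, 0, 0, 0, 0, 0, 1]
    - [0, 0, 0, 0, 0, 0, 1]

```text
clock: 32.45
tcp_pos: [0.6389, -0.2143, 0.1055]
orientation: [2.089, 2.344, -0.001]
contact_force: [-3.6, -1.4, 5.9]
grip_width: 0.0141
gripper_force: 39.1
```

Call:
servo_tool:
  commands:
    - [0, 0, 0, 0, 0, 0, 1]
    - [0, 0, 0, 0, 0, 0, 1]

```text
clock: 32.62
tcp_pos: [0.6389, -0.2143, 0.1055]
orientation: [2.089, 2.344, -0.001]
contact_force: [-4.1, -0.7, 5.4]
grip_width: 0.0143
gripper_force: 39.1
```

```bash
python3 - <<'E'
from h import *
p=r.get_obs()["tcp_pos"]; h=np.array([.5419,-.2673]); q=p[:2]-h; print(p,np.hypot(*q),np.degrees(np.arctan2(q[1],q[0])))
t0=np.arctan2(q[1],q[0])
for t in np.linspace(t0,np.radians(96.6),17)[1:]: print(np.degrees(t).round(1),((h+.110*np.array([np.cos(t),np.sin(t)])-p[:2])*1000).round(1))
E
```

```text
[ 0.63885207 -0.21434289  0.10551573] 0.1104724335220128 28.644228286481738
32.9 [-4.6  6.8]
37.1 [-9.3 13.5]
41.4 [-14.4  19.8]
45.6 [-20.   25.7]
49.9 [-26.1  31.2]
54.1 [-32.5  36.2]
58.4 [-39.3  40.7]
62.6 [-46.4  44.7]
66.9 [-53.7  48.2]
71.1 [-61.4  51.1]
75.4 [-69.2  53.5]
79.6 [-77.1  55.2]
83.9 [-85.2  56.4]
88.1 [-93.3  57. ]
92.4 [-101.5   57. ]
96.6 [-109.6   56.3]
```

Call:
servo_tool:
  commands:
    - [0, 0, 0, -4.6, 6.8, 0, 1]
    - [0, 0, 0, -9.3, 13.5, 0, 1]
    - [0, 0, 0, -14.4, 19.8, 0, 1]
    - [0, 0, 0, -20, 25.7, 0, 1]
    - [0, 0, 0, -26.1, 31.2, 0, 1]

```text
clock: 33.03
tcp_pos: [0.6139, -0.181, 0.1054]
orientation: [2.086, 2.345, 0.004]
contact_force: [2.5, -2.1, 6.2]
grip_width: 0.0141
gripper_force: 39.9
```

Call:
servo_tool:
  commands:
    - [0, 0, 0, -6.4, 5, 0, 1]
    - [0, 0, 0, -13.2, 9.5, 0, 1]
    - [0, 0, 0, -20.3, 13.5, 0, 1]
    - [0, 0, 0, -27.6, 17, 0, 1]
    - [0, 0, 0, -35.3, 19.9, 0, 1]

```text
clock: 33.45
tcp_pos: [0.5798, -0.1582, 0.1054]
orientation: [2.083, 2.348, 0.01]
contact_force: [4.8, 8.6, 4.6]
grip_width: 0.0142
gripper_force: 39.7
```

Call:
servo_tool:
  commands:
    - [0, 0, 0, -7.8, 2.4, 0, 1]
    - [0, 0, 0, -15.7, 4.1, 0, 1]
    - [0, 0, 0, -23.8, 5.3, 0, 1]
    - [0, 0, 0, -31.9, 5.9, 0, 1]
    - [0, 0, 0, -31.9, 5.9, 0, 1]

```text
clock: 33.87
tcp_pos: [0.5464, -0.149, 0.1053]
orientation: [-2.081, -2.352, -0.011]
contact_force: [0.1, 14.0, 7.8]
grip_width: 0.0145
gripper_force: 39.4
```

Call:
servo_tool:
  commands:
    - [0, 0, 0, 0, 0, 0, 1]
    - [0, 0, 0, 0, 0, 0, 1]

```text
clock: 34.03
tcp_pos: [0.5471, -0.1491, 0.1053]
orientation: [-2.081, -2.351, -0.012]
contact_force: [1.2, 12.6, 9.6]
grip_width: 0.014
gripper_force: 39.6
```

```bash
python3 - <<'E'
from h import *
for n in("top","side"):
    im,d,*K=grab(n); W=cloud(d,*K)
    b=(W[...,2]>.088)&(W[...,2]<.103)&(W[...,0]>.5)&(W[...,0]<.62)&(W[...,1]<-.235)&(W[...,1]>-.3); P=W[b]
    print(n,"hinge",(P.min(0)+P.max(0))/2,np.ptp(P,0),b.sum())
    b=(W[...,2]>.08)&(W[...,2]<.1)&(W[...,0]>.5)&(W[...,0]<.62)&(W[...,1]>-.11)&(W[...,1]<.0); P=W[b]
    if len(P): print(n,"tip",P.mean(0),P.min(0),P.max(0),len(P))
    cv2.imwrite(f"pics/{n}5.png",cv2.resize(im[120:270,230:420],None,fx=4,fy=4,interpolation=cv2.INTER_CUBIC))
E
```

```text
Traceback (most recent call last):
ValueError: zero-size array to reduction operation minimum which has no identity
```

```bash
python3 - <<'E'
from h import *
z=np.load("top0.npz"); K=[z[k] for k in("T","f","cx","cy")]; W=cloud(z["d"],*K)
b=(W[...,2]>.088)&(W[...,2]<.103)&(W[...,0]>.5)&(W[...,0]<.57)&(W[...,1]<-.24)&(W[...,1]>-.3); P=W[b]
print("hinge",P.mean(0),(P.min(0)+P.max(0))/2,np.ptp(P,0))
im,d,*K=grab("side"); W=cloud(d,*K)
b=(W[...,2]>.078)&(W[...,2]<.1)&(W[...,0]>.45)&(W[...,0]<.62)&(W[...,1]>-.13)&(W[...,1]<.0); P=W[b]
if len(P): print("tip",P.mean(0),P.min(0),P.max(0),len(P))
cv2.imwrite("pics/side5.png",cv2.resize(im[120:270,230:420],None,fx=4,fy=4,interpolation=cv2.INTER_CUBIC))
E
```

```text
hinge [ 0.54911175 -0.2621562   0.09574253] [ 0.5510621  -0.26140763  0.09403184] [0.03689343 0.03222111 0.01136857]
tip [ 0.54898702 -0.08043365  0.09100868] [ 0.53915672 -0.12930498  0.07832045] [ 0.55886929 -0.0468516   0.0970995 ] 200
```

View pics/side5.png

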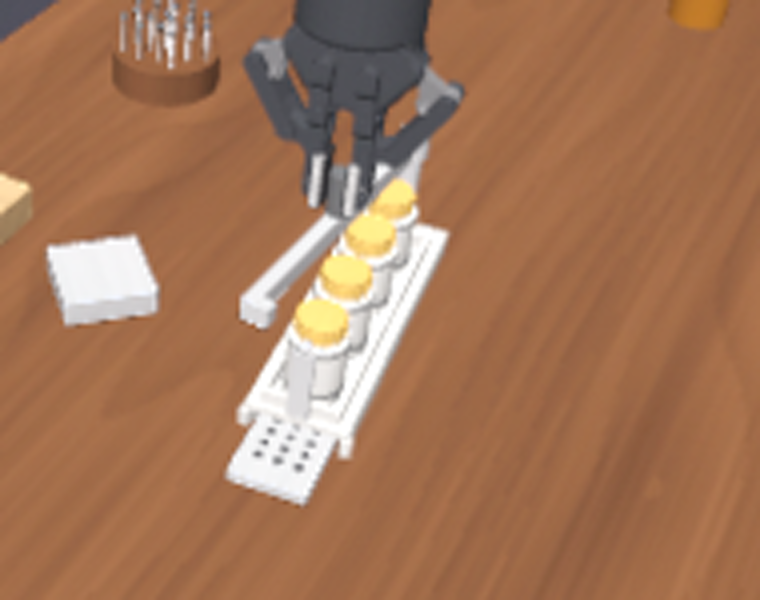

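Call:
servo_tool:
  commands:
    - [0, 0, 0, 0, 0, 0, 0.6]
    - [0, 0, 0, 0, 0, 0, 0.6]
    - [0, 0, 0, 0, 0, 0, 0.6]
    - [0, 0, 0, 0, 0, 0, 0.6]

```text
clock: 34.47
tcp_pos: [0.5446, -0.1568, 0.1032]
orientation: [-2.09, -2.345, 0.002]
contact_force: [-0.1, 0.2, -0.1]
grip_width: 0.0342
gripper_force: 0.0
```

```bash
python3 - <<'E'
from h import *
o=r.get_obs(); print(o["tcp_pos"],o["contact_force"])
im,d,*K=grab("wrist"); W=cloud(d,*K)
b=(W[...,2]>.1)&(W[...,2]<.135)&(W[...,0]>.5)&(W[...,0]<.6)&(W[...,1]<-.11)&(W[...,1]>-.21)
print(b.sum(),"knob?",np.nanmedian(W[b],0)); cv2.imwrite("pics/w5.png",im)
E
```

```text
[ 0.54463431 -0.1568427   0.10323034] [-0.05391774  0.18031497 -0.06354999]
3520 knob? [ 0.54748807 -0.15110574  0.12352494]
```

View pics/w5.png

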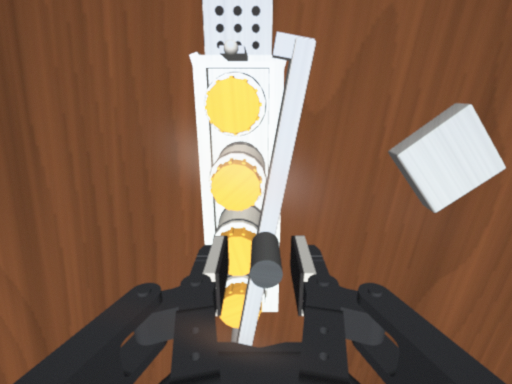

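The wrist view shows the knob at (266,260) between the open fingers. The bar is about 0.15 rad open, with its tip at (295,45) and the catch post at (232,50). I'll push it shut with the right-hand finger.

Call:
servo_tool:
  commands:
    - [0, 0, 0, 0, 3, 0, 0.72]
    - [0, 0, 0, 0, 3, 0, 0.72]
    - [0, 0, 0, -5, 3, 0, 0.72]
    - [0, 0, 0, -9, 3, 0, 0.72]
    - [0, 0, 0, -9, 3, 0, 0.72]

```text
clock: 34.93
tcp_pos: [0.5353, -0.1535, 0.1035]
orientation: [-2.089, -2.346, 0.002]
contact_force: [-1.0, 0.7, 0.1]
grip_width: 0.024
gripper_force: 0.0
```

Call:
servo_tool:
  commands:
    - [0, 0, 0, -2, 0, 0, 0.72]
    - [0, 0, 0, -4, 0, 0, 0.72]
    - [0, 0, 0, -6, 0, 0, 0.72]
    - [0, 0, 0, -8, 0, 0, 0.72]
    - [0, 0, 0, -8, 0, 0, 0.72]

```text
clock: 35.35
tcp_pos: [0.5297, -0.1534, 0.1041]
orientation: [2.088, 2.345, 0.003]
contact_force: [3.5, 0.3, 0.2]
grip_width: 0.0237
gripper_force: 1.6
```

Call:
servo_tool:
  commands:
    - [0, 0, 0, -2, 0, 0, 0.72]
    - [0, 0, 0, -4, 0, 0, 0.72]
    - [0, 0, 0, -4, 0, 0, 0.72]

```text
clock: 35.6
tcp_pos: [0.5247, -0.1534, 0.1038]
orientation: [2.089, 2.346, 0.001]
contact_force: [4.0, 0.1, -0.7]
grip_width: 0.0236
gripper_force: 1.8
```

Call:
servo_tool:
  commands:
    - [0, 0, 0, -2, 0, 0, 0.72]
    - [0, 0, 0, -4, 0, 0, 0.72]
    - [0, 0, 0, -4, 0, 0, 0.72]

```text
clock: 35.85
tcp_pos: [0.5244, -0.1532, 0.1045]
orientation: [2.084, 2.342, 0.01]
contact_force: [14.1, -1.0, -8.6]
grip_width: 0.0238
gripper_force: 6.9
```

```bash
python3 - <<'E'
from h import *
o=r.get_obs(); print(o["tcp_pos"],o["contact_force"])
im,d,*K=grab("wrist"); W=cloud(d,*K)
u=np.array([.9934,.1149]);v=np.array([-.1149,.9934]);q=W[...,:2]-[.529,-.156];X=q@u;Y=q@v
for lo,hi in((0.045,.06),(.06,.08),(.08,.095)):
    b=(W[...,2]>.086)&(W[...,2]<.1)&(Y>lo)&(Y<hi)&(abs(X)<.04); print(lo,b.sum(),np.median(X[b]) if b.any() else None)
im2,*_=grab("side")
cv2.imwrite("pics/w6.png",np.hstack([cv2.resize(im,(400,300)),cv2.resize(im2[140:254,250:402],(400,300))]))
E
```

```text
[ 0.52441618 -0.15322261  0.10447292] [14.05140179 -0.98707519 -8.57941673]
0.045 499 -0.00011198915941344647
0.06 794 6.016945259518504e-05
0.08 664 -3.950863168097074e-05
```

View pics/w6.png

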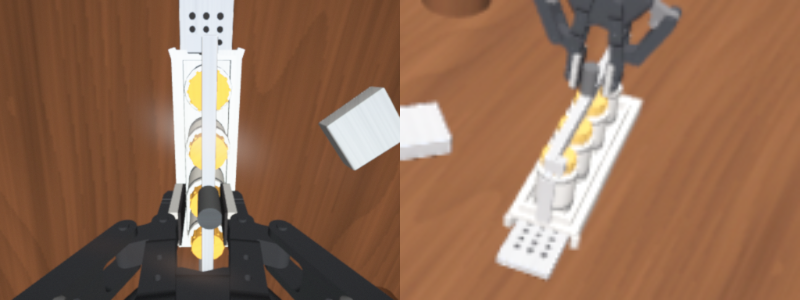

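The bar lies along the trough's centre line to within 0.1 mm and sits on the catch post, and the push now meets a hard stop. I'll release and retreat straight up.

Call:
servo_tool:
  commands:
    - [0, 0, 0, 4, 0, 0, 0.72]
    - [0, 0, 0, 4, 0, 0, 0.6]
    - [0, 0, 0, 4, 0, 0, 0.6]
    - [0, 0, 0, 4, 0, 20, 0.6]
    - [0, 0, 0, 4, 0, 50, 0.6]

```text
clock: 36.37
tcp_pos: [0.521, -0.1531, 0.1512]
orientation: [-2.084, -2.341, 0.006]
contact_force: [-0.2, 0.1, -0.9]
grip_width: 0.0343
gripper_force: 0.0
```

Call:
servo_tool:
  commands:
    - [0, 0, 0, 0, 0, 40, 0.6]
    - [0, 0, 0, 0, 30, 70, 0.6]
    - [0, 0, 0, 0, 70, 80, 0.6]
    - [0, 0, 0, 0, 110, 80, 0.6]
    - [0, 0, 0, 0, 150, 80, 0.6]

```text
clock: 36.78
tcp_pos: [0.5237, -0.0024, 0.2346]
orientation: [2.09, 2.343, -0.001]
contact_force: [0.6, 0.7, -0.3]
grip_width: 0.0342
gripper_force: 0.0
```

Call:
servo_tool:
  commands:
    - [0, 0, 0, 0, 40, 0, 0.6]
    - [0, 0, 0, 0, 80, 0, 0.6]
    - [0, 0, 0, 0, 120, 0, 0.6]
    - [0, 0, 0, 0, 160, 0, 0.6]
    - [0, 0, 0, 0, 160, 0, 0.6]

```text
clock: 37.2
tcp_pos: [0.5217, 0.1661, 0.2343]
orientation: [-2.073, -2.356, -0.005]
contact_force: [-1.1, 0.7, 0.4]
grip_width: 0.0341
gripper_force: 0.0
```

```bash
python3 - <<'E'
from h import *
u=np.array([.9934,.1149]);v=np.array([-.1149,.9934])
for n in("top","side"):
    im,d,*K=grab(n);W=cloud(d,*K);q=W[...,:2]-[.529,-.156];X=q@u;Y=q@v
    for lo,hi in((-.09,-.04),(.02,.06),(.06,.1)):
        b=(W[...,2]>.086)&(W[...,2]<.1)&(Y>lo)&(Y<hi)&(abs(X)<.05); print(n,lo,b.sum(),np.median(X[b]).round(4))
    b=(W[...,2]>.0045)&(W[...,2]<.0115)&(abs(X)<.04)&(Y>.11)&(Y<.2); print("plate",np.percentile(X[b],[2,98]),np.percentile(Y[b],[2,98]))
    cv2.imwrite(f"pics/{n}7.png",cv2.resize(im[120:270,130:420],None,fx=2.7,fy=2.7))
E
```

```text
top -0.09 90 0.0003
top 0.02 73 0.0004
top 0.06 72 0.0002
plate [-0.02372281  0.02429167] [0.11084187 0.15416332]
side -0.09 45 -0.0018
side 0.02 52 -0.0014
side 0.06 60 -0.0013
plate [-0.02458045  0.02319516] [0.11131649 0.15479271]
```

View pics/top7.png

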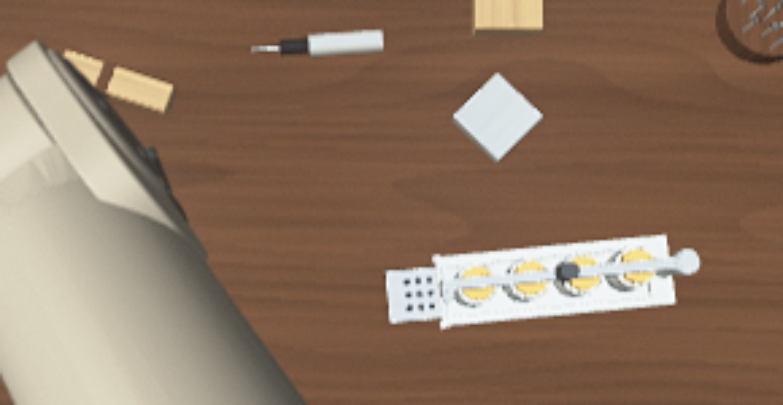

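The top view shows the bar shut over the four pots (480–640, 270) and the plate home (410,295). The bystander tools are undisturbed and the arm is clear.

```bash
python3 -c "
from bench import r
print(r.hand_in())"
```

```text
the job is handed in; nothing more can be done
None
```

The job is done and handed in: all four pots stand in the trough with their caps home, the draw plate is against its stop, the keeper bar is shut on its catch, and the other tools were left where they were.

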